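Put the walnuts away in the flip-lid canister

TASK

Put all the walnuts away: flip the canister's sprung lid open, scoop the walnuts out of the tray with the scoop and tip them into the canister, and pour those in the cup in as well, without taking walnuts from the tray or cup with the fingers (one that has been spilled may be picked up). Then flip the lid fully shut, and leave the scoop lying flat in the middle of its cork mat and the cup standing upright on the worktop.

Things in the scene. Friction and masses are not known exactly. Their poses are not given: they have to be found in the camera images.
- canister: square white canister, 130 x 130 mm outside, 85 mm high, walls and floor 5 mm thick, open on top under its lid; fixed on a wooden hob cover board whose top is 16 mm above the worktop. Origin at the centre of its underside, z up, +x toward its hinge side (the side away from the robot), y along the hinge
- lid (a joint): angle of the canister's flip lid, rad: 0 = shut, 1.74 = open (leaning 10 degrees back past upright). Over-centre spring hinge along the canister's +x top edge, 65 mm from its centre, 85 mm high: below 0.87 it springs shut, beyond 0.87 it springs open; 1 to 2 N at the front edge moves it. The lid is a wooden panel 134 x 134 x 7 mm
- lid_grip (a point): point on the lid's grip fin, 12 mm below its top edge, 105 mm from the hinge line and 30 mm above the hinge plane; it moves with the lid. The fin is a wooden plate 10 mm thick (along the hinge direction), 30 mm long, 34 mm high, on the lid's upper face near its front edge (when the lid is open it points away from the robot); it can pivot between two finger pads
- tray: wooden trough fixed to the worktop, 240 mm long (x), 100 mm wide (y). Flat floor 6 mm above the worktop, 88 mm wide inside, from x = -89 to +91 mm; side walls 56 mm high, at the near end (x = -92 mm) only a sill, 9 mm high. At the far end (+x, away from the robot) the floor turns up into a 45 degree ramp, 40 mm high, before a 68 mm end wall. Origin on the worktop below the middle of the flat floor
- scoop: steel scoop with a dark wooden handle, 120 g. Flat pan 80 mm long (x) and 74 mm wide (y), floor 2 mm thick, open at the front (+x), back 34 mm high, low side rails 10 mm high, 70 mm wide inside; holds four to six walnuts. Origin at the centre of the pan's underside, z up, +x out of the open front; the front lip is at x = +40 mm
- scoop_grip (a point): middle of the scoop's handle, 82 mm behind and 55 mm above the scoop's origin. The handle is a bar 14 mm wide (y) and 16 mm thick, 95 mm long, that rises backward at 35 degrees from the back of the pan
- scoop_mat: cork mat 150 x 110 x 4 mm fixed to the worktop, the scoop's place, 0.1 to 0.2 m in front of a tall cupboard (its face at world x = 0.62, for y below -0.25). Origin at the centre of its underside
- cup: flared steel cup with a wooden handle, 240 g empty: foot 60 mm, rim 120 mm across, 36 mm high, wall 3 mm, floor 4 mm thick, side sloping at 50 degrees to the horizontal, so that walnuts roll out when it is tilted by 75 degrees or more. Origin at the centre of its underside, z up; the handle points to -x
- cup_grip (a point): middle of the cup's handle, 105 mm from the cup's axis (toward its -x) and 31 mm above its underside. The handle is a level bar 14 x 14 mm, 85 mm long
- walnut_1: walnut in its shell, a rigid brown nearly round nut 26 mm across, 14 g; origin at its centre; it rolls easily; starts in the tray; may be absent
- walnut_2: walnut in its shell, a rigid brown nearly round nut 26 mm across, 14 g; origin at its centre; it rolls easily; starts in the tray; may be absent
- walnut_3: walnut in its shell, a rigid brown nearly round nut 26 mm across, 14 g; origin at its centre; it rolls easily; starts in the tray; may be absent
- walnut_4: walnut in its shell, a rigid brown nearly round nut 26 mm across, 14 g; origin at its centre; it rolls easily; starts in the tray; may be absent
- walnut_5: walnut in its shell, a rigid brown nearly round nut 26 mm across, 14 g; origin at its centre; it rolls easily; starts in the tray; may be absent
- walnut_6: walnut in its shell, a rigid brown nearly round nut 26 mm across, 14 g; origin at its centre; it rolls easily; starts in the tray; may be absent
- walnut_7: walnut in its shell, a rigid brown nearly round nut 26 mm across, 14 g; origin at its centre; it rolls easily; starts in the tray; may be absent
- walnut_8: walnut in its shell, a rigid brown nearly round nut 26 mm across, 14 g; origin at its centre; it rolls easily; starts in the cup; may be absent
- walnut_9: walnut in its shell, a rigid brown nearly round nut 26 mm across, 14 g; origin at its centre; it rolls easily; starts in the cup; may be absent
- walnut_10: walnut in its shell, a rigid brown nearly round nut 26 mm across, 14 g; origin at its centre; it rolls easily; starts in the cup; may be absent
- walnut_11: walnut in its shell, a rigid brown nearly round nut 26 mm across, 14 g; origin at its centre; it rolls easily; starts in the cup; may be absent

How it is judged:
By the outcome, as a careful person would: the job done as asked, in the order asked, and still so for the second after the job is handed in, with the robot touching nothing.
Of walnut_1, walnut_2, walnut_3, walnut_4, walnut_5, walnut_6, walnut_7 only 5 to 7 are there at a start; the rules pass over those that are not, and their reading is None.
Of walnut_8, walnut_9, walnut_10, walnut_11 only 2 to 4 are there at a start; the rules pass over those that are not, and their reading is None.
At some moment in a run one of scoop, cup may be knocked a few centimetres aside while the robot is not near it.
It also fails if it takes over 210 s, if anything falls off the work surface, if the arm or the gripper's body presses on something with over 40 N, if the wrist force passes 120 N, or if a joint passes its speed limit or range.

ROBOT

A 7-joint arm with a two-finger parallel gripper is mounted at the origin on a cart in front of the work surface, level with it; the furniture and walls round the work are solid. World frame = base frame: x ahead of the robot, y to its left, z up, the work surface at z = 0. Lengths are in m, angles in rad, forces in N, time in s.
With the tool pointing down it reaches from about 0.425 to 0.925 m from the base axis. Payload 6.8 kg.
Tool frame: the origin (TCP) lies midway between the tips of the shut fingers; the grasp point (between the pads) lies 19 mm behind it; z points along the fingers, y is the line along which they close (so a half turn about z gives the same grasp; the last joint's range is limited). The gripper opens to 88 mm and grips with 3 to 60 N. Pads are 20 mm wide; open, the fingers measure 115 mm over their backs; the gripper's body (75 mm by 178 mm) begins 61 mm behind the grasp point.
Start: joints at [1.164, 0.477, 0.022, 1.555, -0.011, 1.109, -0.083], TCP at [0.199, -0.645, 0.223] pointing down, gripper open.
Joint ranges: [-2.96, 2.96], [-0.34, 2.1], [-1.41, 1.46], [0.24, 2.44], [-1.37, 4.51], [0.17, 1.92], [-2.96, 2.96]. Speed limits (rad/s): [2.39, 2.39, 3.14, 3.14, 3.14, 3.14, 3.14].

INTERFACE

Orientations are given as a 3x3 rotation matrix whose columns are the frame's x, y, z axes.
In Python, from station import env gives the robot as it stands. The module is installed in compiled form; this text tells all that it offers.
- The arm moves only by the tool jog_arm, never from a script. Its argument "commands" is a list of rows, each an object of numbers: "x", "y", "z": the shift along the tool's x, y, z in mm; "ax", "ay", "az": the turn, a rotation vector about the tool's x, y, z in rad; "grip": the closure, from 0 (fully open) to 1 (shut). In form: [{"x": .., "y": .., "z": .., "ax": .., "ay": .., "az": .., "grip": ..}, ...]. A call has 1 to 10 rows; each row shifts and turns the commanded pose from where the row before left it, along the tool's axes as they then stand; what a row does not reach is not made up. A row lasts 1/8 s, in which the tool goes at most 62.5 mm and 10.7 degrees, less where a joint would pass 70% of its speed; a pose out of reach is approached as far as the arm can. A call with a gripper value outside its range is refused whole. The fingers move at their own pace and stop on an object; "newtons" is the grip in N (left out, the last holds). Time passes only in rows, so rows that do not move let the fingers close. It gives the time, the measured TCP pose, the force, the opening and the grip force at its end, in the units of the state.
- env.observe(): the state, without advancing time (a new reading comes with each control period).
- env.get_image(name): name is "scene" or "side" or "wrist"; returns (picture, depth): 384x512x3 uint8, red, green, blue; 384x512 float32, m along the optical axis (not along the pixel's ray), 0 where there is no reading.
- env.calibration(name): a dict with "fx", "fy", "cx", "cy" (pixels), "k1" (the pictures are not rectified: a ray, as slopes to the right and down, at radius r is drawn at 1 + k1 r^2 times it, then the intrinsics apply), "R" (3x3) and "t" (3): a world point X has camera coordinates R X + t; the wrist camera has in their place "hand_eye" (4x4, takes a point from camera to tool coordinates, whose origin is the TCP and whose axes are the flange's). Camera axes: x right, y down, z forward; pixel columns grow to the right and rows downward; lengths in m; the calibration is good to about 2 mm. A picture is of the moment at which its call begins: read the wrist's pose just before it. calibration takes no time and is no camera call.
- env.finish_job(): hands the job in; it is judged then, once.
Trained networks look in the newest picture that a camera, given by its name, has taken for a name from the list of things; names that differ only in an ending like _2 or _b are one class to them, and where a whole thing is asked for, a point or a joint stands for the part that bears it (a point fixed in the world has none). Each returns a list of dicts, best first, with "score" (0 to 1); they miss things now and then, are a little off and sometimes report something else, mostly with a low value. They report only what shows in the picture. A call takes as long as a camera call.
- env.boxes_of(query, camera): "location" ([row, column] in pixels, amid what is visible of it).
- env.regions_of(query, camera): "mask" (384x512 bool, what is visible of it) and "location" ([row, column] in pixels, amid what is visible of it).
The state is a dict: "time": time; "joint_pos": joint angles; "qd": joint speeds; "tau": joint torques, N m; "tcp_pos": TCP position; "ee_rot": TCP orientation; "force": force on the tool from outside, world axes, zero at the start; "torque": the same for the moment, N m; "opening": opening from 0.0 (shut) to 1.0 (fully open); "grasp_force": force on a finger pad.
Only numpy, scipy, OpenCV 4.12 (cv2) and the standard library are available. Lean on these libraries where they do the work, as an engineer would, in place of code of your own. Each camera call takes 0.05 s, during which the arm holds its last target. There are 200 camera calls.

## Working session

There is one attempt and no reset: what is moved stays moved. The work goes in short steps, Python scripts to look and compute and a tool call to move; the robot and the scene stay as the last step left them, time stands still between calls to the robot, and variables do not carry over. Pictures are saved under pics/ and viewed, at most 14 in all, crops included, and the job is handed in when it is done.

Besides the shell and the picture viewer there is one more tool, called by a JSON object that holds its "api" and its "payload". jog_arm: Moves the arm, as the interface text tells. Its arguments: {"type":"object","properties":{"commands":{"type":"array","items":{"type":"object","properties":{"x":{"type":"number"},"y":{"type":"number"},"z":{"type":"number"},"ax":{"type":"number"},"ay":{"type":"number"},"az":{"type":"number"},"grip":{"type":"number"}}}},"newtons":{"type":"number"}},"required":["commands"]}

```bash
ls; mkdir -p pics; cat > h.py <<'E'
import numpy as np, cv2
from station import env
np.set_printoptions(precision=4,suppress=True)
def cal(n):
    c=env.calibration(n)
    return c
def pose(n,st=None):
    c=cal(n)
    if n!='wrist':
        R=np.array(c['R']);t=np.array(c['t']); return R.T, -R.T@t
    st=st or env.observe()
    H=np.array(c['hand_eye']);Rt=np.array(st['ee_rot']);
    return Rt@H[:3,:3], Rt@H[:3,3]+np.array(st['tcp_pos'])
def rays(n,uv):
    c=cal(n);uv=np.asarray(uv,float).reshape(-1,2)
    d=np.stack([(uv[:,0]-c['cx'])/c['fx'],(uv[:,1]-c['cy'])/c['fy']],1);s=d.copy()
    for _ in range(15): s=d/(1+c['k1']*(s**2).sum(1,keepdims=True))
    return np.c_[s,np.ones(len(s))]
def cloud(n,depth,uv,P=None):
    uv=np.asarray(uv,int).reshape(-1,2)
    R,t=P or pose(n); z=depth[uv[:,1],uv[:,0]]
    X=(rays(n,uv)*z[:,None])@R.T+t
    return X[z>0]
def full(n,depth,P=None):
    v,u=np.mgrid[:384,:512]; R,t=P or pose(n)
    r=rays(n,np.c_[u.ravel(),v.ravel()])*depth.reshape(-1,1)
    X=(r@R.T+t); X[depth.ravel()==0]=np.nan
    return X.reshape(384,512,3)
def save(img,f): cv2.imwrite('pics/'+f,cv2.cvtColor(img,cv2.COLOR_RGB2BGR))
E
python3 - <<'E'
from h import *
s=env.observe();print(s)
for n in('scene','side','wrist'):
    P=pose(n);im,d=env.get_image(n);save(im,n+'0.png');np.savez('/tmp/%s0.npz'%n,im=im,d=d);print(n,cal(n))
    if n!='wrist':
        X=full(n,d,P)
        for q in('canister','lid','lid_grip','tray','scoop','scoop_grip','scoop_mat','cup','cup_grip','walnut_1'):
            for r in env.regions_of(q,n)[:12 if 'wal' in q else 1]:
                p=X[r['mask']];print(n,q,round(r['score'],2),np.round(r['location']),p.shape[0],np.nanmedian(p,0),np.nanpercentile(p,3,0),np.nanpercentile(p,97,0))
E
```

```text
pics
{'time': 0.0, 'joint_pos': array([ 1.1639,  0.4778,  0.0223,  1.5564, -0.0115,  1.1093, -0.0831]), 'qd': array([ 0.001 ,  0.0003,  0.0017, -0.0011, -0.001 ,  0.    ,  0.0002]), 'tau': array([ -0.0006, -58.2846,   1.5345, -27.2615,  -0.0542,   0.0167,
         0.0002]), 'tcp_pos': array([ 0.1985, -0.6445,  0.2217]), 'ee_rot': array([[ 0.9557,  0.2944, -0.0007],
       [ 0.2944, -0.9557,  0.0017],
       [-0.0002, -0.0018, -1.    ]]), 'force': array([-0.9494,  0.3513, -0.1085]), 'torque': array([-0.0286, -0.0046,  0.0319]), 'grasp_force': 0.0, 'opening': 0.9976293055308498}
scene {'fx': 355.38049115411445, 'fy': 355.38049115411445, 'cx': 258.01836043322305, 'cy': 191.744807284353, 'k1': 0.030311396798017982, 'R': array([[ 0.6784, -0.7345, -0.0173],
       [-0.4384, -0.3859, -0.8117],
       [ 0.5896,  0.5582, -0.5838]]), 't': array([-0.4316,  0.274 ,  0.7299])}
scene canister 0.81 [170. 177.] 2628 [0.4519 0.1647 0.0904] [0.4035 0.1191 0.0173] [0.5516 0.2553 0.1164]
scene lid 0.7 [159. 170.] 1087 [0.4734 0.181  0.109 ] [0.4123 0.1231 0.1049] [0.5461 0.2591 0.1347]
scene lid_grip 0.
[... 2646 characters left out ...]
92  0.0249] [0.6352 0.     0.0333]
side walnut_1 0.58 [188. 252.] 44 [ 0.5343 -0.2011  0.024 ] [ 0.5235 -0.2091  0.012 ] [ 0.5433 -0.1961  0.0298]
side walnut_1 0.51 [232. 190.] 39 [ 0.6861 -0.0013  0.0308] [ 0.679  -0.0106  0.0251] [0.6954 0.0039 0.0348]
side walnut_1 0.38 [183. 260.] 32 [ 0.521  -0.226   0.0265] [ 0.5123 -0.2363  0.0183] [ 0.5281 -0.2204  0.0311]
wrist {'fx': 306.10140407449126, 'fy': 306.10140407449126, 'cx': 255.21402983369936, 'cy': 198.16720338524857, 'k1': -0.05741406463582105, 'hand_eye': array([[ 0.0006, -0.9702, -0.2423,  0.0662],
       [ 1.    ,  0.0007, -0.0003, -0.0001],
       [ 0.0005, -0.2423,  0.9702, -0.1628],
       [ 0.    ,  0.    ,  0.    ,  1.    ]])}
```

```bash
python3 - <<'E'
import cv2,numpy as np
a=cv2.imread('pics/scene0.png')[90:384,90:470];b=cv2.imread('pics/side0.png')[100:384,80:460]
a=cv2.resize(a,None,fx=1.05,fy=1.05)
h=300
o=np.zeros((600,800,3),np.uint8)
a=cv2.resize(cv2.imread('pics/scene0.png')[110:360,110:430],(768//2*2//2+16,312));b=cv2.resize(cv2.imread('pics/side0.png')[110:360,110:430],(400,312))
o=np.hstack([a,b]);cv2.imwrite('pics/m0.png',o)
E
```

```text
(no output)
```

View pics/m0.png

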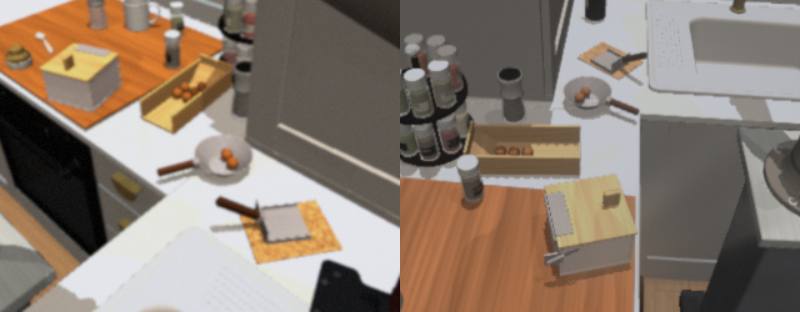

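```bash
cat > fit.py <<'E'
from h import *
def rect(p):
    (c,wh,a)=cv2.minAreaRect(p[:,:2].astype(np.float32)*1000); return np.round(c,1),np.round(wh,1),round(a,2)
E
python3 - <<'E'
from fit import *
for n in('scene','side'):
    f=np.load('/tmp/%s0.npz'%n);X=full(n,f['d']);im=f['im']
    im2,d2=env.get_image(n)
    R={q:env.regions_of(q,n)[0]['mask'] for q in('lid','lid_grip','tray','scoop','scoop_mat','cup_grip','cup')}
    k=np.ones((5,5),np.uint8)
    def P(*ms):
        m=np.any([cv2.dilate(R[q].astype(np.uint8),k)>0 for q in ms],0);p=X[m];return p[~np.isnan(p[:,0])]
    p=P('lid');q=p[(abs(p[:,2]-0.108)<.005)];print(n,'lid',rect(q),len(q),np.median(q[:,2]))
    q=p[(p[:,2]>.122)];print('fin',rect(q),q.mean(0),q[:,2].max())
    p=P('tray');q=p[(p[:,2]>.045)&(p[:,2]<.075)];print('tray',rect(q),len(q)); 
    q=p[(p[:,2]<.011)&(p[:,2]>.003)];print('trayfloor',rect(q))
    p=P('cup_grip','cup');p=p[(p[:,1]<-.1)]
    q=p[(p[:,2]>.030)];
    rim=q[q[:,0]>.45];print('cup top',rect(rim),len(rim),rim[:,2].max()); hd=q[q[:,0]<.45]
    if len(hd)>5: print('handle',rect(hd),len(hd))
    p=P('scoop','scoop_mat');q=p[p[:,2]>.025];print('scoop hi',rect(q),len(q))
    q=q[q[:,2]>.035];print('scoop hand',rect(q)); A=np.c_[q[:,2],np.ones(len(q))];print('xy at z.059',np.linalg.lstsq(A,q[:,:2],rcond=None)[0].T@[.066,1],np.linalg.lstsq(A,q[:,:2],rcond=None)[0][0])
    m=cv2.cvtColor(im,cv2.COLOR_RGB2HSV); c=P('scoop_mat','scoop');
    mm=(m[...,1]>120)&(X[...,2]<.012)&(X[...,1]<-.28)&(X[...,0]>.3)&(X[...,0]<.6)&(X[...,2]>-.01);print('mat',rect(X[mm]),mm.sum())
    mm=(m[...,1]<90)&(X[...,1]<-.3)&(X[...,0]>.3)&(X[...,2]<.016)&(X[...,2]>-.01)&R['scoop'];print('pan',rect(X[mm]),mm.sum(),np.median(X[mm],0))
E
```

```text
scene lid (array([480. , 196.7]), array([135.9, 136. ]), 18.35) 1023 0.10887651761904671
fin (array([442.7, 184.1]), array([31.7, 12.3]), 16.48) [0.4411 0.1811 0.1344] 0.14405536709705746
tray (array([653.3, -10.4]), array([276.2, 102. ]), 5.27) 642
trayfloor (array([679.2,  18.1]), array([338.1, 155.3]), 4.54)
cup top (array([ 516.3, -216.4]), array([119.8, 117.7]), 15.87) 315 0.04164983785527565
handle (array([ 420.5, -169. ]), array([15.2, 69.8]), 64.21) 157
scoop hi (array([ 407.3, -353.6]), array([68.8, 89.3]), 71.25) 414
scoop hand (array([ 421.9, -335.3]), array([67.1, 88.4]), 30.02)
xy at z.059 [ 0.4015 -0.337 ] [-1.0856  0.9282]
mat (array([ 465.5, -401.9]), array([105.7, 146.5]), 53.28) 1542
pan (array([ 472. , -382.5]), array([90.9, 78.6]), 49.72) 916 [ 0.4724 -0.3894  0.0048]
side lid (array([482.4, 199.4]), array([139.8, 139.2]), 18.04) 3014 0.11020625236426745
fin (array([442.8, 186.1]), array([30.1, 11.7]), 18.51) [0.4434 0.1883 0.1364] 0.14536425515613927
tray (array([641.7,  15.8]), array([252.8, 181.7]), 5.3) 949
trayfloor (array([637.8, -36.8]), array([252.5, 171.5]), 4.97)
cup top (array([ 514.6, -215.3]), array([118.2, 118.6]), 10.78) 230 0.041148389679375175
handle (array([ 420.7, -165. ]), array([16., 67.]), 62.7) 99
scoop hi (array([ 423.2, -332.3]), array([68.3, 93.5]), 29.43) 157
scoop hand (array([ 423.2, -332.3]), array([68.3, 93.5]), 29.43)
xy at z.059 [ 0.4039 -0.3277] [-1.1802  0.8703]
mat (array([0., 0.]), array([0., 0.]), 0.0) 0
pan (array([ 449.4, -405.9]), array([136.6,  91.3]), 44.41) 272 [ 0.4724 -0.3904  0.0071]
```

```bash
cat >> h.py <<'E'
from scipy.spatial.transform import Rotation as Ro
def down(yaw,tilt=0):
    "tool x at yaw, z down; tilt>0: nose up of tool x (about tool y)"
    c,s=np.cos(yaw),np.sin(yaw)
    return np.array([[c,s,0],[s,-c,0],[0,0,-1.]])@Ro.from_rotvec([0,tilt,0]).as_matrix()
def plan(wps,step=55,rot=.17,start=None):
    st=env.observe()
    p,R=start or (np.array(st['tcp_pos']),np.array(st['ee_rot']))
    k=0
    for w in wps:
        q,Q=np.array(w[0],float),w[1]
        rv=Ro.from_matrix(R.T@Q).as_rotvec()
        n=max(1,int(np.ceil(max(np.linalg.norm(q-p)*1000/step,np.linalg.norm(rv)/rot))))
        if len(w)>2:n=max(n,w[2])
        dR=Ro.from_rotvec(rv/n).as_matrix();C=R.copy()
        out=[]
        for i in range(n):
            d=C.T@(q-p)/n*1000; out.append('{x:%.1f,y:%.1f,z:%.1f,ax:%.3f,ay:%.3f,az:%.3f}'%(*d,*(rv/n)));C=C@dR
        if len(set(out))==1: print(n,'x',out[0])
        else: print(n,*out,sep='\n ')
        p,R=q,Q
def at(): 
    s=env.observe();print('t',round(s['time'],2),'p',s['tcp_pos'],'q',s['joint_pos'],'op',round(s['opening'],3),'gf',round(s['grasp_force'],1),'f',s['force']);return s
E
python3 - <<'E'
from h import *
plan([([.43,-.35,.33],down(.30)),([.6,-.05,.33],down(.305)),([.45,.19,.26],down(.31))])
E
```

```text
8 x {x:38.5,y:-26.7,z:-13.4,ax:-0.000,ay:-0.000,az:-0.000}
7
 {x:35.9,y:-33.8,z:0.0,ax:0.000,ay:0.000,az:-0.001}
 {x:35.9,y:-33.7,z:0.0,ax:0.000,ay:0.000,az:-0.001}
 {x:35.9,y:-33.7,z:0.0,ax:0.000,ay:0.000,az:-0.001}
 {x:35.9,y:-33.7,z:0.0,ax:0.000,ay:0.000,az:-0.001}
 {x:36.0,y:-33.7,z:0.0,ax:0.000,ay:0.000,az:-0.001}
 {x:36.0,y:-33.6,z:0.0,ax:0.000,ay:0.000,az:-0.001}
 {x:36.0,y:-33.6,z:0.0,ax:0.000,ay:0.000,az:-0.001}
6
 {x:-11.8,y:-45.7,z:11.7,ax:0.000,ay:0.000,az:-0.001}
 {x:-11.8,y:-45.7,z:11.7,ax:0.000,ay:0.000,az:-0.001}
 {x:-11.8,y:-45.7,z:11.7,ax:0.000,ay:0.000,az:-0.001}
 {x:-11.7,y:-45.7,z:11.7,ax:0.000,ay:0.000,az:-0.001}
 {x:-11.7,y:-45.7,z:11.7,ax:0.000,ay:0.000,az:-0.001}
 {x:-11.6,y:-45.7,z:11.7,ax:0.000,ay:0.000,az:-0.001}
```

{"api": "jog_arm", "payload": {"commands": [{"x": 38, "y": -27, "z": -14}, {"x": 38, "y": -27, "z": -14}, {"x": 38, "y": -27, "z": -14}, {"x": 38, "y": -27, "z": -14}, {"x": 38, "y": -27, "z": -14}, {"x": 38, "y": -27, "z": -14}, {"x": 38, "y": -27, "z": -14}, {"x": 38, "y": -27, "z": -14}, {}, {}]}}

```text
schema error: expected keys x, y, z, ax, ay, az, grip
```

```bash
python3 - <<'E'
from fit import *
at();P=pose('wrist');im,d=env.get_image('wrist');np.savez('/tmp/w1.npz',im=im,d=d,R=P[0],t=P[1]);save(im,'w1.png')
E
```

```text
t 1.95 p [ 0.1987 -0.6451  0.2226] q [ 1.1639  0.477   0.0224  1.5554 -0.0115  1.1093 -0.0831] op 0.998 gf 0.0 f [-0.1913 -0.2811 -0.3987]
```

View pics/w1.png

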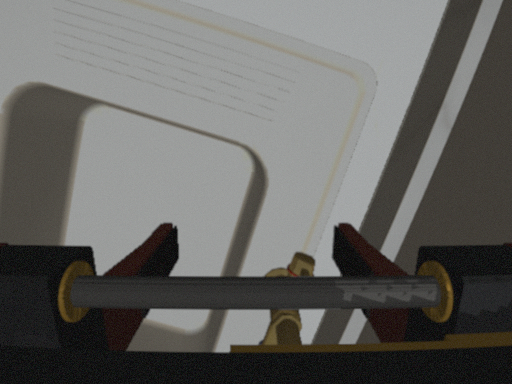

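{"api": "jog_arm", "payload": {"commands": [{"x": 38, "y": -27, "z": -14, "ax": 0, "ay": 0, "az": 0, "grip": 0}, {"x": 38, "y": -27, "z": -14, "ax": 0, "ay": 0, "az": 0, "grip": 0}, {"x": 38, "y": -27, "z": -14, "ax": 0, "ay": 0, "az": 0, "grip": 0}, {"x": 38, "y": -27, "z": -14, "ax": 0, "ay": 0, "az": 0, "grip": 0}, {"x": 38, "y": -27, "z": -14, "ax": 0, "ay": 0, "az": 0, "grip": 0}, {"x": 38, "y": -27, "z": -14, "ax": 0, "ay": 0, "az": 0, "grip": 0}, {"x": 38, "y": -27, "z": -14, "ax": 0, "ay": 0, "az": 0, "grip": 0}, {"x": 38, "y": -27, "z": -14, "ax": 0, "ay": 0, "az": 0, "grip": 0}, {"x": 0, "y": 0, "z": 0, "ax": 0, "ay": 0, "az": 0, "grip": 0}]}}

```text
time: 3.12
tcp_pos: [0.429, -0.3457, 0.3362]
ee_rot: [[0.954, 0.301, 0.003], [0.301, -0.954, -0.0], [0.003, 0.001, -1.0]]
force: [-0.9, -0.4, -0.9]
opening: 1.002
grasp_force: 0.0
```

```bash
python3 - <<'E'
from fit import *
at();P=pose('wrist');im,d=env.get_image('wrist');np.savez('/tmp/w1.npz',im=im,d=d,R=P[0],t=P[1]);save(im,'w1b.png')
at()
plan([([.6,-.05,.33],down(.30)),([.45,.19,.26],down(.31))])
E
```

```text
t 3.12 p [ 0.429  -0.3457  0.3362] q [ 0.6956  0.1888 -0.1516  1.6996  0.0283  1.2525 -0.7269] op 1.002 gf 0.0 f [-0.9144 -0.4209 -0.8938]
t 3.17 p [ 0.4269 -0.3479  0.3353] q [ 0.6975  0.1894 -0.1485  1.7006  0.0293  1.2523 -0.726 ] op 1.001 gf 0.0 f [-0.7954 -0.72   -0.4622]
7
 {x:36.3,y:-33.3,z:0.8,ax:0.000,ay:-0.000,az:0.000}
 {x:36.3,y:-33.3,z:0.8,ax:0.000,ay:-0.000,az:0.000}
 {x:36.3,y:-33.3,z:0.8,ax:0.000,ay:-0.000,az:0.000}
 {x:36.2,y:-33.3,z:0.8,ax:0.000,ay:-0.000,az:0.000}
 {x:36.2,y:-33.3,z:0.8,ax:0.000,ay:-0.000,az:0.000}
 {x:36.2,y:-33.3,z:0.8,ax:0.000,ay:-0.000,az:0.000}
 {x:36.2,y:-33.3,z:0.8,ax:0.000,ay:-0.000,az:0.000}
6
 {x:-12.1,y:-45.6,z:11.7,ax:0.000,ay:0.000,az:-0.002}
 {x:-12.0,y:-45.6,z:11.7,ax:0.000,ay:0.000,az:-0.002}
 {x:-11.9,y:-45.6,z:11.7,ax:0.000,ay:0.000,az:-0.002}
 {x:-11.8,y:-45.7,z:11.7,ax:0.000,ay:0.000,az:-0.002}
 {x:-11.8,y:-45.7,z:11.7,ax:0.000,ay:0.000,az:-0.002}
 {x:-11.7,y:-45.7,z:11.7,ax:0.000,ay:0.000,az:-0.002}
```

View pics/w1b.png

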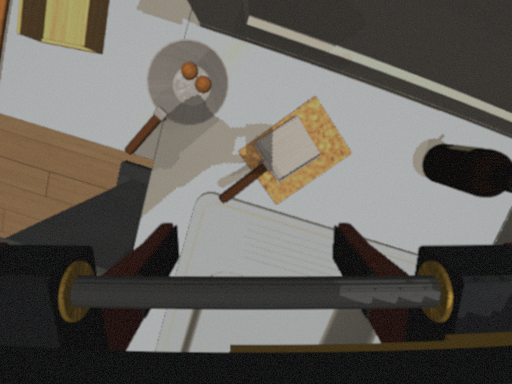

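{"api": "jog_arm", "payload": {"commands": [{"x": 36, "y": -33, "z": 1, "ax": 0, "ay": 0, "az": 0, "grip": 0}, {"x": 36, "y": -33, "z": 1, "ax": 0, "ay": 0, "az": 0, "grip": 0}, {"x": 36, "y": -33, "z": 1, "ax": 0, "ay": 0, "az": 0, "grip": 0}, {"x": 36, "y": -33, "z": 1, "ax": 0, "ay": 0, "az": 0, "grip": 0}, {"x": 20, "y": -40, "z": 1, "ax": 0, "ay": 0, "az": 0, "grip": 0}, {"x": 0, "y": -40, "z": 1, "ax": 0, "ay": 0, "az": 0, "grip": 0}, {"x": 0, "y": 0, "z": 0, "ax": 0, "ay": 0, "az": 0, "grip": 0}]}}

```text
time: 4.05
tcp_pos: [0.5193, -0.0966, 0.3284]
ee_rot: [[0.955, 0.297, -0.001], [0.297, -0.955, 0.0], [-0.001, -0.0, -1.0]]
force: [-0.5, 0.0, -0.2]
opening: 0.999
grasp_force: 0.0
```

```bash
python3 - <<'E'
from fit import *
P=pose('wrist');im,d=env.get_image('wrist');np.savez('/tmp/w2.npz',im=im,d=d,R=P[0],t=P[1]);save(im,'w2.png')
s=at()
f=np.load('/tmp/w1.npz');X=full('wrist',f['d'],(f['R'],f['t']));h=cv2.cvtColor(f['im'],cv2.COLOR_RGB2HSV)
v,u=np.mgrid[:384,:512]
w=(u>215)&(u<360)&(v>90)&(v<215)
m=w&(h[...,1]>100)&(h[...,2]>110)&(h[...,0]<30)
m=cv2.morphologyEx(m.astype(np.uint8),cv2.MORPH_OPEN,np.ones((3,3)))>0
print('mat',rect(X[m]),np.nanmedian(X[m],0),m.sum())
pan=w&(X[...,2]<.016)&(h[...,1]<70)&(abs(u-290)<35)&(abs(v-148)<36)
pan=w&(X[...,2]<.018)&(h[...,1]<90)
n,l,st,c=cv2.connectedComponentsWithStats(cv2.morphologyEx(pan.astype(np.uint8),cv2.MORPH_OPEN,np.ones((3,3))));
for i in range(1,n):
    if st[i,4]>300:print('pan',st[i],rect(X[l==i]),np.nanmedian(X[l==i],0))
hd=w&(X[...,2]>.028);p=X[hd];print('hi',rect(p))
hd=hd&(h[...,2]<90);p=X[hd];print('handle',rect(p),p.mean(0),len(p))
cw=(u>110)&(u<235)&(v>30)&(v<160);p=X[cw&(X[...,2]>.031)];r=p[p[:,0]>.45];print('rim',rect(r));q=p[p[:,0]<.44];print('cuph',rect(q),q.mean(0))
# tray w2
X=full('wrist',d,P)
m=(X[...,2]>.048)&(X[...,2]<.062)&(abs(X[...,1])<.12)&(X[...,0]>.45)&(X[...,0]<.82);print('tray tops',rect(X[m]),m.sum())
m=(X[...,2]>.003)&(X[...,2]<.009)&(X[...,1]<.05)&(X[...,1]>-.07)&(X[...,0]>.5)&(X[...,0]<.8);print('floor',rect(X[m]))
E
```

```text
t 4.1 p [ 0.5196 -0.0989  0.3285] q [ 0.3588  0.1688 -0.3298  1.7464  0.0584  1.2362 -1.2576] op 1.001 gf 0.0 f [ 0.2114 -0.9383 -0.2839]
mat (array([ 466.7, -400.2]), array([104.8, 148.1]), 51.71) [ 0.4804 -0.4182  0.0048] 3312
pan [  216    91   144   124 11010] (array([ 459.6, -394.2]), array([201. , 243.5]), 17.9) [ 0.4585 -0.3742  0.001 ]
pan [ 256  116   65   65 2318] (array([ 469.8, -388.3]), array([76.4, 79.2]), 50.15) [ 0.4705 -0.3881  0.0069]
hi (array([ 460.1, -312.7]), array([152.8,  90.8]), 29.71)
handle (array([ 411.3, -337.7]), array([25.6, 83.1]), 62.32) [ 0.4082 -0.335   0.0671] 522
rim (array([ 524.7, -215.2]), array([133.6, 122.1]), 12.62)
cuph (array([ 417.7, -164.8]), array([15. , 56.9]), 62.72) [ 0.4169 -0.1655  0.0378]
tray tops (array([581.2,  -5.9]), array([169.4, 321.3]), 73.74) 1653
floor (array([628.3, -10.2]), array([255.6, 119. ]), 0.12)
```

View pics/w2.png

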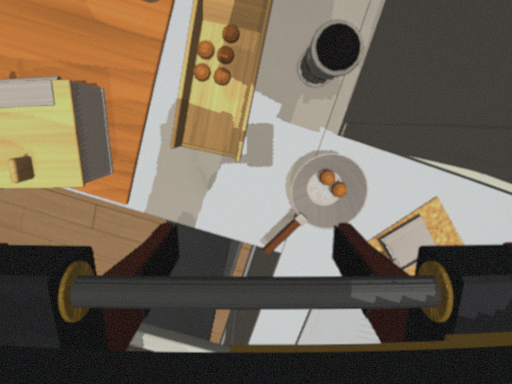

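```bash
cat >> h.py <<'E'
def G(g,R): return np.array(g)+R[:,2]*.019
E
python3 - <<'E'
from h import *
y=np.radians(18)
plan([([.443,.185,.19],down(y)),([.443,.185,.116],down(y))],step=58)
d=np.array([np.cos(y),np.sin(y)]);hg=np.array([.5428,.2181])
w=[]
g0=np.array([-.105,.034])
for th in np.linspace(0,1.3,9)[1:]:
    x=-.105*np.cos(th)+.034*np.sin(th);z=.105*np.sin(th)+.034*np.cos(th)
    R=down(y,-th*.4); w.append((G([*(hg+d*x),.101+z],R),R))
plan(w,start=(G([.443,.1855,.135],down(y)),down(y)))
f=np.load('/tmp/w2.npz');X=full('wrist',f['d'],(f['R'],f['t']))
from fit import rect
v,u=np.mgrid[:384,:512];b=(u>165)&(u<275)&(v<165)
m=b&(X[...,2]>.05)&(X[...,2]<.065);print('tops',rect(X[m]),m.sum())
p=X[m]; yl=p[p[:,1]>0];yr=p[p[:,1]<-.02]
for q in(yl,yr): k=np.polyfit(q[:,0],q[:,1],1);print(np.degrees(np.arctan(k[0])),np.polyval(k,.63),q[:,0].min(),q[:,0].max())
m=b&(X[...,2]>.003)&(X[...,2]<.0105);print('floor',rect(X[m]))
E
```

```text
6
 {x:1.8,y:-49.0,z:23.1,ax:0.000,ay:0.000,az:-0.003}
 {x:1.9,y:-49.0,z:23.1,ax:0.000,ay:0.000,az:-0.003}
 {x:2.0,y:-49.0,z:23.1,ax:0.000,ay:0.000,az:-0.003}
 {x:2.1,y:-49.0,z:23.1,ax:0.000,ay:0.000,az:-0.003}
 {x:2.2,y:-49.0,z:23.1,ax:0.000,ay:0.000,az:-0.003}
 {x:2.4,y:-49.0,z:23.1,ax:0.000,ay:0.000,az:-0.003}
2 x {x:0.0,y:0.0,z:37.0,ax:0.000,ay:0.000,az:0.000}
1 x {x:5.6,y:-0.2,z:-16.6,ax:0.000,ay:-0.065,az:0.000}
1 x {x:7.2,y:-0.0,z:-15.8,ax:0.000,ay:-0.065,az:-0.000}
1 x {x:8.7,y:0.0,z:-14.9,ax:-0.000,ay:-0.065,az:0.000}
1 x {x:10.1,y:-0.0,z:-13.9,ax:-0.000,ay:-0.065,az:-0.000}
1 x {x:11.4,y:-0.0,z:-12.7,ax:0.000,ay:-0.065,az:0.000}
1 x {x:12.6,y:0.0,z:-11.4,ax:-0.000,ay:-0.065,az:-0.000}
1 x {x:13.6,y:-0.0,z:-10.0,ax:-0.000,ay:-0.065,az:-0.000}
1 x {x:14.5,y:-0.0,z:-8.5,ax:0.000,ay:-0.065,az:-0.000}
tops (array([624.1, -10.9]), array([215.5, 101. ]), 5.19) 1537
5.143274217751665 0.03616087107696075 0.5127430382270421 0.708700382401488
5.349814966498775 -0.05790989778634663 0.5209771230266064 0.7357236427957932
floor (array([615.6,  -9. ]), array([239.7, 163.6]), 14.75)
```

{"api": "jog_arm", "payload": {"commands": [{"x": 2, "y": -49, "z": 23, "ax": 0, "ay": 0, "az": -0.003, "grip": 0}, {"x": 2, "y": -49, "z": 23, "ax": 0, "ay": 0, "az": -0.003, "grip": 0}, {"x": 2, "y": -49, "z": 23, "ax": 0, "ay": 0, "az": -0.003, "grip": 0}, {"x": 2, "y": -49, "z": 23, "ax": 0, "ay": 0, "az": -0.003, "grip": 0}, {"x": 2, "y": -49, "z": 23, "ax": 0, "ay": 0, "az": -0.003, "grip": 0}, {"x": 2, "y": -49, "z": 23, "ax": 0, "ay": 0, "az": -0.003, "grip": 0}, {"x": 0, "y": 0, "z": 0, "ax": 0, "ay": 0, "az": 0, "grip": 0}]}}

```text
time: 4.97
tcp_pos: [0.4417, 0.1868, 0.1891]
ee_rot: [[0.949, 0.315, -0.003], [0.315, -0.949, -0.0], [-0.003, -0.001, -1.0]]
force: [-0.2, -0.9, -0.3]
opening: 1.0
grasp_force: 0.0
```

```bash
python3 - <<'E'
from fit import *
P=pose('wrist');im,d=env.get_image('wrist');s=at();X=full('wrist',d,P)
m=(X[...,2]>.122)&(X[...,2]<.16)&(abs(X[...,0]-.443)<.04)&(abs(X[...,1]-.185)<.04);print('fin',rect(X[m]),m.sum(),np.nanmedian(X[m],0))
plan([([.443,.185,.116],down(np.radians(18)))])
E
```

```text
t 5.03 p [0.443  0.1848 0.1898] q [-0.0472  0.2418 -0.5455  2.013   0.1555  0.9285 -1.9274] op 1.003 gf 0.0 f [ 0.3606 -0.1299  1.7196]
fin (array([445.3, 184.9]), array([29.3,  9.5]), 18.57) 573 [0.4478 0.1858 0.1429]
2 x {x:0.1,y:-0.1,z:36.9,ax:0.000,ay:0.001,az:0.001}
```

{"api": "jog_arm", "payload": {"commands": [{"x": 1, "y": 0, "z": 37, "ax": 0, "ay": 0, "az": 0, "grip": 0}, {"x": 0, "y": 0, "z": 37, "ax": 0, "ay": 0, "az": 0, "grip": 0}, {"x": 0, "y": 0, "z": 0, "ax": 0, "ay": 0, "az": 0, "grip": 1}, {"x": 0, "y": 0, "z": 0, "ax": 0, "ay": 0, "az": 0, "grip": 1}, {"x": 0, "y": 0, "z": 0, "ax": 0, "ay": 0, "az": 0, "grip": 1}, {"x": 0, "y": 0, "z": 0, "ax": 0, "ay": 0, "az": 0, "grip": 1}, {"x": 0, "y": 0, "z": 0, "ax": 0, "ay": 0, "az": 0, "grip": 1}, {"x": 0, "y": 0, "z": 0, "ax": 0, "ay": 0, "az": 0, "grip": 1}], "newtons": 20}}

```text
time: 6.02
tcp_pos: [0.4438, 0.186, 0.1169]
ee_rot: [[0.95, 0.312, 0.0], [0.312, -0.95, 0.0], [0.0, 0.0, -1.0]]
force: [-0.3, -0.8, 0.1]
opening: 0.351
grasp_force: 0.0
```

{"api": "jog_arm", "payload": {"commands": [{"x": 0, "y": 0, "z": 0, "ax": 0, "ay": 0, "az": 0, "grip": 1}, {"x": 0, "y": 0, "z": 0, "ax": 0, "ay": 0, "az": 0, "grip": 1}, {"x": 0, "y": 0, "z": 0, "ax": 0, "ay": 0, "az": 0, "grip": 1}, {"x": 0, "y": 0, "z": 0, "ax": 0, "ay": 0, "az": 0, "grip": 1}, {"x": 0, "y": 0, "z": 0, "ax": 0, "ay": 0, "az": 0, "grip": 1}]}}

```text
time: 6.65
tcp_pos: [0.444, 0.185, 0.1166]
ee_rot: [[0.951, 0.311, 0.0], [0.311, -0.951, -0.001], [-0.0, 0.001, -1.0]]
force: [2.7, -5.6, 1.0]
opening: 0.113
grasp_force: 20.0
```

{"api": "jog_arm", "payload": {"commands": [{"x": 6, "y": 0, "z": -17, "ax": 0, "ay": -0.065, "az": 0, "grip": 1}, {"x": 7, "y": 0, "z": -16, "ax": 0, "ay": -0.065, "az": 0, "grip": 1}, {"x": 9, "y": 0, "z": -15, "ax": 0, "ay": -0.065, "az": 0, "grip": 1}, {"x": 10, "y": 0, "z": -14, "ax": 0, "ay": -0.065, "az": 0, "grip": 1}, {"x": 11, "y": 0, "z": -13, "ax": 0, "ay": -0.065, "az": 0, "grip": 1}, {"x": 13, "y": 0, "z": -11, "ax": 0, "ay": -0.065, "az": 0, "grip": 1}, {"x": 14, "y": 0, "z": -10, "ax": 0, "ay": -0.065, "az": 0, "grip": 1}, {"x": 14, "y": 0, "z": -8, "ax": 0, "ay": -0.065, "az": 0, "grip": 1}, {"x": 0, "y": 0, "z": 0, "ax": 0, "ay": 0, "az": 0, "grip": 1}]}}

```text
time: 7.78
tcp_pos: [0.5402, 0.2162, 0.195]
ee_rot: [[0.824, 0.311, -0.474], [0.268, -0.951, -0.156], [-0.499, 0.002, -0.867]]
force: [2.0, -5.9, 3.3]
opening: 0.111
grasp_force: 20.0
```

{"api": "jog_arm", "payload": {"commands": [{"x": 0, "y": 0, "z": 0, "ax": 0, "ay": 0, "az": 0, "grip": 0}, {"x": 0, "y": 0, "z": -5, "ax": 0, "ay": 0, "az": 0, "grip": 0}, {"x": 0, "y": 0, "z": -10, "ax": 0, "ay": 0, "az": 0, "grip": 0}, {"x": 0, "y": 0, "z": -20, "ax": 0, "ay": 0, "az": 0, "grip": 0}, {"x": 0, "y": 0, "z": -40, "ax": 0, "ay": 0, "az": 0, "grip": 0}, {"x": 0, "y": 0, "z": -50, "ax": 0, "ay": 0, "az": 0, "grip": 0}, {"x": 0, "y": 0, "z": -50, "ax": 0, "ay": 0, "az": 0, "grip": 0}, {"x": 0, "y": 0, "z": 0, "ax": 0, "ay": 0, "az": 0, "grip": 0}]}}

```text
time: 8.78
tcp_pos: [0.605, 0.2357, 0.3114]
ee_rot: [[0.822, 0.307, -0.479], [0.261, -0.952, -0.163], [-0.506, 0.009, -0.863]]
force: [-0.3, -0.5, 0.4]
opening: 0.979
grasp_force: 0.0
```

```bash
python3 - <<'E'
from h import *
at()
plan([([.5,-.08,.33],down(np.radians(-8),.0)),([.39,-.325,.21],down(np.radians(-38.5),.3))],step=60,rot=.18)
E
```

```text
t 8.78 p [0.605  0.2357 0.3114] q [-0.3563  0.7174 -0.1631  1.0549  0.0165  1.8996 -1.7682] op 0.979 gf 0.0 f [-0.35   -0.5049  0.4104]
6
 {x:-29.7,y:44.7,z:14.3,ax:0.021,ay:0.087,az:0.073}
 {x:-27.4,y:47.1,z:10.8,ax:0.021,ay:0.087,az:0.073}
 {x:-24.7,y:49.2,z:7.5,ax:0.021,ay:0.087,az:0.073}
 {x:-21.5,y:51.0,z:4.4,ax:0.021,ay:0.087,az:0.073}
 {x:-18.0,y:52.5,z:1.6,ax:0.021,ay:0.087,az:0.073}
 {x:-14.1,y:53.7,z:-0.9,ax:0.021,ay:0.087,az:0.073}
5
 {x:-15.0,y:51.6,z:24.0,ax:-0.016,ay:0.059,az:0.106}
 {x:-10.9,y:52.6,z:24.1,ax:-0.016,ay:0.059,az:0.106}
 {x:-6.7,y:53.1,z:24.4,ax:-0.016,ay:0.059,az:0.106}
 {x:-2.5,y:53.2,z:25.0,ax:-0.016,ay:0.059,az:0.106}
 {x:1.6,y:52.8,z:25.8,ax:-0.016,ay:0.059,az:0.106}
```

{"api": "jog_arm", "payload": {"commands": [{"x": -30, "y": 45, "z": 14, "ax": 0.021, "ay": 0.087, "az": 0.073, "grip": 0}, {"x": -27, "y": 47, "z": 11, "ax": 0.021, "ay": 0.087, "az": 0.073, "grip": 0}, {"x": -25, "y": 49, "z": 7, "ax": 0.021, "ay": 0.087, "az": 0.073, "grip": 0}, {"x": -21, "y": 51, "z": 4, "ax": 0.021, "ay": 0.087, "az": 0.073, "grip": 0}, {"x": -18, "y": 52, "z": 2, "ax": 0.021, "ay": 0.087, "az": 0.073, "grip": 0}, {"x": -14, "y": 54, "z": -1, "ax": 0.021, "ay": 0.087, "az": 0.073, "grip": 0}, {"x": -15, "y": 52, "z": 15, "ax": -0.016, "ay": 0.059, "az": 0.106, "grip": 0}, {"x": -11, "y": 53, "z": 18, "ax": -0.016, "ay": 0.059, "az": 0.106, "grip": 0}, {"x": -7, "y": 53, "z": 22, "ax": -0.016, "ay": 0.059, "az": 0.106, "grip": 0}, {"x": -2, "y": 53, "z": 25, "ax": -0.016, "ay": 0.059, "az": 0.106, "grip": 0}]}}

```text
time: 10.02
tcp_pos: [0.4116, -0.2753, 0.2492]
ee_rot: [[0.823, -0.533, 0.196], [-0.515, -0.846, -0.138], [0.24, 0.012, -0.971]]
force: [0.1, -0.7, 0.4]
opening: 0.997
grasp_force: 0.0
```

{"api": "jog_arm", "payload": {"commands": [{"x": 2, "y": 53, "z": 26, "ax": -0.016, "ay": 0.059, "az": 0.106, "grip": 0}, {"x": 0, "y": 0, "z": 0, "ax": 0, "ay": 0, "az": 0, "grip": 0}]}}

```text
time: 10.28
tcp_pos: [0.387, -0.3249, 0.223]
ee_rot: [[0.748, -0.623, 0.226], [-0.596, -0.782, -0.181], [0.29, 0.0, -0.957]]
force: [0.7, 0.2, 0.1]
opening: 1.002
grasp_force: 0.0
```

```bash
cat > look.py <<'E'
from fit import *
def look(tag):
    P=pose('wrist');im,d=env.get_image('wrist');save(im,tag+'.png');np.savez('/tmp/%s.npz'%tag,im=im,d=d,R=P[0],t=P[1])
    return im,d,full('wrist',d,P)
E
python3 - <<'E'
from look import *
im,d,X=look('w3');at();h=cv2.cvtColor(im,cv2.COLOR_RGB2HSV)
m=(X[...,2]>.03)&(X[...,2]<.1)&(X[...,0]>.3)&(X[...,0]<.5)&(X[...,1]<-.25)&(X[...,1]>-.45)
print('hi',rect(X[m]),m.sum())
q=m&(h[...,2]<100);n,l,st,c=cv2.connectedComponentsWithStats(q.astype(np.uint8))
for i in range(1,n):
    if st[i,4]>100:
        p=X[l==i];print(st[i],rect(p),p.mean(0));k=np.polyfit(p[:,2],p[:,:2],1);print(k[0]*.063+k[1])
for r in env.regions_of('scoop','wrist')[:1]+env.regions_of('scoop_mat','wrist')[:1]:
    p=X[r['mask']];print(r['score'],rect(p[p[:,2]<.02]),p.shape)
E
```

```text
t 10.32 p [ 0.3894 -0.3239  0.2244] q [ 0.3311  0.0367  0.2232  2.178   0.0429  0.6341 -1.7179] op 0.999 gf 0.0 f [ 0.97   -1.0092  0.5362]
hi (array([ 449.7, -316. ]), array([137.3,  91.7]), 31.79) 1285
[223 174  60  74 945] (array([ 406.7, -335.6]), array([70.7, 81.4]), 50.89) [ 0.4069 -0.3359  0.067 ]
[ 0.4111 -0.3396]
0.59 (array([ 434.4, -358.4]), array([ 80.1, 170.5]), 50.97) (4558, 3)
0.67 (array([ 468. , -400.2]), array([112. , 152.3]), 53.05) (5595, 3)
```

View pics/w3.png

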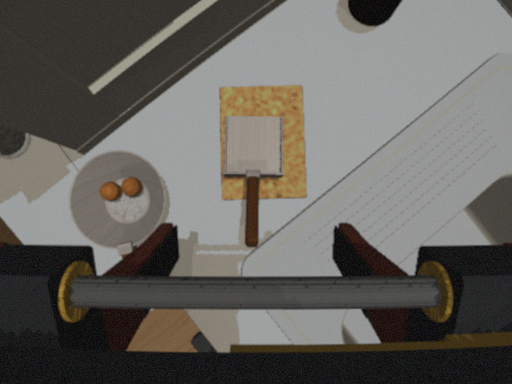

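```bash
python3 - <<'E'
from h import *
R=down(np.radians(-38.8),.3)
plan([(G([.407,-.3375,.061],R),R)],step=50)
E
```

```text
4
 {x:-7.2,y:0.5,z:45.7,ax:-0.001,ay:0.000,az:0.003}
 {x:-7.3,y:0.5,z:45.7,ax:-0.001,ay:0.000,az:0.003}
 {x:-7.3,y:0.5,z:45.7,ax:-0.001,ay:0.000,az:0.003}
 {x:-7.3,y:0.4,z:45.7,ax:-0.001,ay:0.000,az:0.003}
```

{"api": "jog_arm", "payload": {"commands": [{"x": -7, "y": 0.5, "z": 46, "ax": 0, "ay": 0, "az": 0.003, "grip": 0.3}, {"x": -7, "y": 0.5, "z": 46, "ax": 0, "ay": 0, "az": 0.003, "grip": 0.3}, {"x": -7, "y": 0.5, "z": 46, "ax": 0, "ay": 0, "az": 0.003, "grip": 0.3}, {"x": -8, "y": 0.5, "z": 45, "ax": 0, "ay": 0, "az": 0.003, "grip": 0.3}, {"x": 0, "y": 0, "z": 0, "ax": 0, "ay": 0, "az": 0, "grip": 1}, {"x": 0, "y": 0, "z": 0, "ax": 0, "ay": 0, "az": 0, "grip": 1}, {"x": 0, "y": 0, "z": 0, "ax": 0, "ay": 0, "az": 0, "grip": 1}, {"x": 0, "y": 0, "z": 0, "ax": 0, "ay": 0, "az": 0, "grip": 1}, {"x": 0, "y": 0, "z": 0, "ax": 0, "ay": 0, "az": 0, "grip": 1}, {"x": 0, "y": 0, "z": 0, "ax": 0, "ay": 0, "az": 0, "grip": 1}], "newtons": 50}}

```text
time: 11.68
tcp_pos: [0.4111, -0.3429, 0.0434]
ee_rot: [[0.741, -0.63, 0.233], [-0.603, -0.777, -0.182], [0.296, -0.005, -0.955]]
force: [-1.5, 3.1, 8.1]
opening: 0.156
grasp_force: 49.9
```

{"api": "jog_arm", "payload": {"commands": [{"x": 0, "y": 0, "z": 0, "ax": 0, "ay": 0, "az": 0, "grip": 1}, {"x": 0, "y": 0, "z": 0, "ax": 0, "ay": 0, "az": 0, "grip": 1}, {"x": 0, "y": 0, "z": 0, "ax": 0, "ay": 0, "az": 0, "grip": 1}]}}

```text
time: 12.05
tcp_pos: [0.4111, -0.3429, 0.0434]
ee_rot: [[0.741, -0.63, 0.233], [-0.603, -0.777, -0.182], [0.296, -0.005, -0.955]]
force: [-1.9, 3.5, 9.3]
opening: 0.159
grasp_force: 49.9
```

```bash
cat >> h.py <<'E'
OFF=np.array([-.081,0,.0575]); T0=.30
TY=np.radians(5.2);TO=np.array([.6116,-.0126])
def S(o,yaw,pitch=0):
    "tool waypoint for scoop origin o, yaw, pitch nose-up"
    Rs=Ro.from_euler('ZY',[yaw,-pitch]).as_matrix(); R=down(yaw,T0+pitch)
    return (G(np.array(o)+Rs@OFF,R),R)
def L(lip,yaw,pitch=0):
    Rs=Ro.from_euler('ZY',[yaw,-pitch]).as_matrix()
    return S(np.array(lip)-Rs@[.04,0,0],yaw,pitch)
def tray(x,y=0): c,s=np.cos(TY),np.sin(TY);return TO+np.array([c*x-s*y,s*x+c*y])
def intray(p): c,s=np.cos(TY),np.sin(TY);d=np.asarray(p)[...,:2]-TO;return np.stack([c*d[...,0]+s*d[...,1],-s*d[...,0]+c*d[...,1]],-1)
E
python3 - <<'E'
from h import *
f=np.load('/tmp/w2.npz')
r=rays('wrist',[(231,33),(206,49),(225,55),(202,72),(222,76),(175,150),(239,160)])@f['R'].T
for k,z in enumerate([.019]*5+[.05]*2):
    p=f['t']+r[k]*(z-f['t'][2])/r[k][2];print(p,intray(p)*1000)
s=env.observe();R=s['ee_rot'];g=s['tcp_pos']-R[:,2]*.019;yw=np.arctan2(R[1,0],R[0,0]);print('yaw',np.degrees(yw))
o=g-Ro.from_euler('Z',yw).as_matrix()@OFF;print('scoop o',o)
st=(s['tcp_pos'],R)
plan([S([o[0],o[1],.09],yw),S([.50,-.15,.14],np.radians(-20)),L([*tray(-75),.06],TY,-.05),L([*tray(-75),.02],TY,-.07)],step=58)
E
```

```text
[ 0.6906 -0.0066  0.019 ] [79.252  -1.1381]
[0.6595 0.0217 0.019 ] [50.8083 29.8542]
[ 0.6596 -0.0067  0.019 ] [48.3549  1.5011]
[0.6274 0.0188 0.019 ] [18.5686 29.8764]
[ 0.6306 -0.0106  0.019 ] [19.0563  0.2385]
[0.5108 0.0219 0.05  ] [-97.294   43.5415]
[ 0.5242 -0.0701  0.05  ] [-92.2403 -49.3785]
yaw -39.129369120747924
scoop o [ 0.4695 -0.3905  0.004 ]
2
 {x:12.7,y:-0.2,z:-41.1,ax:-0.003,ay:-0.000,az:0.000}
 {x:12.7,y:-0.1,z:-41.1,ax:-0.003,ay:-0.000,az:0.000}
4
 {x:-25.9,y:-45.3,z:-21.1,ax:0.025,ay:0.000,az:-0.080}
 {x:-22.2,y:-47.7,z:-20.0,ax:0.025,ay:0.000,az:-0.080}
 {x:-18.3,y:-49.8,z:-18.7,ax:0.025,ay:0.000,az:-0.080}
 {x:-14.3,y:-51.6,z:-17.5,ax:0.025,ay:0.000,az:-0.080}
1292
 {x:-50.2,y:24.6,z:-15.5,ax:0.000,ay:-0.000,az:-0.000}
 {x:-50.2,y:24.6,z:-15.5,ax:0.000,ay:-0.000,az:-0.000}
 {x:-50.2,y:24.6,z:-15.5,ax:0.000,ay:-0.000,az:-0.000}
 {x:-50.2,y:24.6,z:-15.5,ax:0.000,ay:-0.000,az:-0.000}
 {x:-50.2,y:24.6,z:-15.5,ax:0.000,ay:-0.000,az:-0.000}
 {x:-50.2,y:24.5,z:-15.5,ax:0.000,ay:-0.000,az:-0.000}
 {x:-50.2,y:24.5,z:-15.5,ax:0.000,ay:-0.000,az:-0.000}
 {x:-50.2,y:24.5,
[... 28231 characters left out ...]
56.2,y:0.2,z:-14.3,ax:0.000,ay:-0.000,az:-0.000}
 {x:-56.2,y:0.1,z:-14.3,ax:0.000,ay:-0.000,az:-0.000}
 {x:-56.2,y:0.1,z:-14.3,ax:0.000,ay:-0.000,az:-0.000}
 {x:-56.2,y:0.1,z:-14.3,ax:0.000,ay:-0.000,az:-0.000}
 {x:-56.2,y:0.1,z:-14.3,ax:0.000,ay:-0.000,az:-0.000}
 {x:-56.2,y:0.1,z:-14.3,ax:0.000,ay:-0.000,az:-0.000}
 {x:-56.2,y:0.0,z:-14.3,ax:0.000,ay:-0.000,az:-0.000}
 {x:-56.2,y:0.0,z:-14.3,ax:0.000,ay:-0.000,az:-0.000}
 {x:-56.2,y:0.0,z:-14.3,ax:0.000,ay:-0.000,az:-0.000}
 {x:-56.2,y:-0.0,z:-14.3,ax:0.000,ay:-0.000,az:-0.000}
 {x:-56.2,y:-0.0,z:-14.3,ax:0.000,ay:-0.000,az:-0.000}
 {x:-56.2,y:-0.1,z:-14.3,ax:0.000,ay:-0.000,az:-0.000}
1 x {x:-8.4,y:-0.0,z:36.8,ax:0.000,ay:-0.020,az:0.000}
```

```bash
sed -i "s/        dR=Ro.from_rotvec(rv\/n)/        assert n<25,(n,q,p)\n        dR=Ro.from_rotvec(rv\/n)/" h.py; python3 - <<'E'
from h import *
s=env.observe();R=s['ee_rot'];g=s['tcp_pos']-R[:,2]*.019;yw=np.arctan2(R[1,0],R[0,0])
o=g-Ro.from_euler('Z',yw).as_matrix()@OFF
plan([S([o[0],o[1],.09],yw),S([.50,-.15,.14],np.radians(-20)),L([*tray(-.012),.10],TY,-.05),L([*tray(-.012),.02],TY,-.05)],step=58)
E
```

```text
2
 {x:12.7,y:-0.2,z:-41.1,ax:-0.003,ay:-0.000,az:0.000}
 {x:12.7,y:-0.1,z:-41.1,ax:-0.003,ay:-0.000,az:0.000}
4
 {x:-25.9,y:-45.3,z:-21.1,ax:0.025,ay:0.000,az:-0.080}
 {x:-22.2,y:-47.7,z:-20.0,ax:0.025,ay:0.000,az:-0.080}
 {x:-18.3,y:-49.8,z:-18.7,ax:0.025,ay:0.000,az:-0.080}
 {x:-14.3,y:-51.6,z:-17.5,ax:0.025,ay:0.000,az:-0.080}
3
 {x:3.0,y:-38.0,z:12.9,ax:0.040,ay:-0.016,az:-0.141}
 {x:8.5,y:-36.6,z:14.3,ax:0.040,ay:-0.016,az:-0.141}
 {x:13.7,y:-34.5,z:15.5,ax:0.040,ay:-0.016,az:-0.141}
2 x {x:-9.9,y:0.0,z:38.8,ax:0.000,ay:0.000,az:0.000}
```

{"api": "jog_arm", "payload": {"commands": [{"x": 13, "y": 0, "z": -41, "ax": 0, "ay": 0, "az": 0, "grip": 1}, {"x": 13, "y": 0, "z": -41, "ax": 0, "ay": 0, "az": 0, "grip": 1}, {"x": -26, "y": -45, "z": -21, "ax": 0.025, "ay": 0, "az": -0.08, "grip": 1}, {"x": -22, "y": -48, "z": -20, "ax": 0.025, "ay": 0, "az": -0.08, "grip": 1}, {"x": -18, "y": -50, "z": -19, "ax": 0.025, "ay": 0, "az": -0.08, "grip": 1}, {"x": -14, "y": -52, "z": -17, "ax": 0.025, "ay": 0, "az": -0.08, "grip": 1}, {"x": 3, "y": -38, "z": 13, "ax": 0.04, "ay": -0.016, "az": -0.141, "grip": 1}, {"x": 8, "y": -37, "z": 14, "ax": 0.04, "ay": -0.016, "az": -0.141, "grip": 1}, {"x": 14, "y": -34, "z": 15, "ax": 0.04, "ay": -0.016, "az": -0.141, "grip": 1}, {"x": 0, "y": 0, "z": 0, "ax": 0, "ay": 0, "az": 0, "grip": 1}]}}

```text
time: 13.3
tcp_pos: [0.4871, -0.0223, 0.146]
ee_rot: [[0.964, 0.097, 0.249], [0.092, -0.995, 0.03], [0.251, -0.006, -0.968]]
force: [-0.7, 0.1, -0.3]
opening: 0.158
grasp_force: 49.9
```

```bash
python3 - <<'E'
from look import *
im,d,X=look('w4');at()
plan([L([*tray(-.012),.10],TY,-.05),L([*tray(-.012),.02],TY,-.05)])
m=(X[...,2]>.052)&(X[...,2]<.062)&(X[...,1]>-.09)&(X[...,1]<.07)&(X[...,0]>.58)&(X[...,0]<.74);p=intray(X[m]);
for q in(p[p[:,1]>.03],p[p[:,1]<-.03]): print(len(q),q.mean(0),np.polyfit(q[:,0],q[:,1],1), q.min(0),q.max(0))
m=(X[...,2]>.085)&(X[...,0]<.70)&(X[...,2]<.13)&(abs(X[...,1])<.06)&(X[...,0]>.5);print('scoop pan',rect(X[m]),m.sum(),np.nanmedian(X[m],0))
E
```

```text
t 13.35 p [ 0.4862 -0.0238  0.146 ] q [-0.0739  0.1545  0.0022  2.255  -0.0244  0.4794 -1.5291] op 0.156 gf 49.9 f [-0.9309 -0.1094 -1.1092]
1 x {x:0.4,y:0.3,z:1.1,ax:-0.006,ay:-0.003,az:0.002}
2 x {x:-9.9,y:0.0,z:38.8,ax:0.000,ay:0.000,az:0.000}
565 [0.043  0.0472] [-0.0032  0.0473] [0.0053 0.0441] [0.0792 0.0508]
913 [ 0.0196 -0.046 ] [ 0.0027 -0.0461] [-0.0361 -0.0494] [ 0.0782 -0.0428]
scoop pan (array([557.8, -14.7]), array([80.8, 73.9]), 6.34) 11323 [ 0.5591 -0.0141  0.1059]
```

View pics/w4.png

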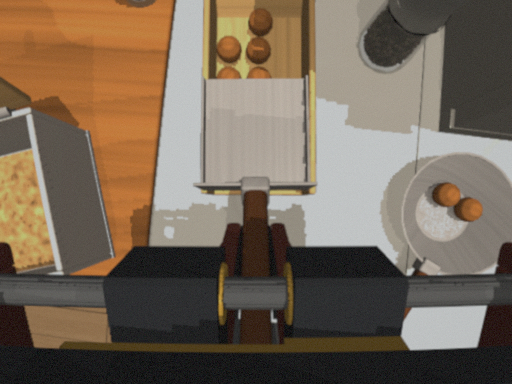

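{"api": "jog_arm", "payload": {"commands": [{"x": -10, "y": 2, "z": 39, "ax": 0, "ay": 0, "az": 0, "grip": 1}, {"x": -10, "y": 0, "z": 39, "ax": 0, "ay": 0, "az": 0, "grip": 1}, {"x": -1.5, "y": 0, "z": 6, "ax": 0, "ay": 0, "az": 0, "grip": 1}, {"x": -1, "y": 0, "z": 4, "ax": 0, "ay": 0, "az": 0, "grip": 1}, {"x": 0, "y": 0, "z": 0, "ax": 0, "ay": 0, "az": 0, "grip": 1}]}}

```text
time: 13.98
tcp_pos: [0.4878, -0.0259, 0.0569]
ee_rot: [[0.963, 0.093, 0.252], [0.088, -0.996, 0.029], [0.254, -0.005, -0.967]]
force: [-0.8, -0.2, -0.0]
opening: 0.157
grasp_force: 49.9
```

```bash
python3 - <<'E'
from h import *
s=at();R=s['ee_rot'];g=s['tcp_pos']-R[:,2]*.019;yw=np.arctan2(R[1,0],R[0,0]);pt=np.arcsin(R[2,0])-T0
Rs=Ro.from_euler('ZY',[yw,-pt]).as_matrix();o=g-Rs@OFF;lip=o+Rs@[.04,0,0];print(np.degrees(yw),pt,'lip',intray(lip),lip[2])
y=-.0025;a=TY
plan([L([*tray(-.012,y),.0075],a,-.05),L([*tray(.082,y),.0065],a,-.05,6)if 0 else L([*tray(.082,y),.0065],a,-.05)],step=20)
w=[]
for p in np.linspace(-.05,.3,8)[1:]:
    sz=.08*np.sin(max(p,0)); w.append(L([*tray(.084+.9*sz,y),.007+sz+.001],a,p))
w.append(L([*tray(.095,y),.09],a,.3))
plan(w,start=L([*tray(.082,y),.0065],a,-.05))
E
```

```text
t 13.97 p [ 0.4878 -0.0259  0.0569] q [-0.0592  0.3349 -0.0087  2.3175 -0.0385  0.2332 -1.5092] op 0.157 gf 49.9 f [-0.7939 -0.1816 -0.0424]
5.2442581917336035 -0.043564372464197365 lip [-0.011 -0.002] 0.012578555619754298
1 x {x:-1.8,y:0.5,z:4.0,ax:-0.006,ay:-0.006,az:0.001}
5 x {x:18.2,y:0.0,z:4.8,ax:0.000,ay:0.000,az:0.000}
1 x {x:-1.2,y:-0.0,z:4.1,ax:-0.000,ay:0.050,az:0.000}
1 x {x:1.2,y:-0.0,z:2.3,ax:0.000,ay:0.050,az:-0.000}
1 x {x:1.3,y:0.0,z:2.5,ax:-0.000,ay:0.050,az:0.000}
1 x {x:1.4,y:-0.0,z:2.8,ax:0.000,ay:0.050,az:-0.000}
1 x {x:1.4,y:0.0,z:3.0,ax:0.000,ay:0.050,az:0.000}
1 x {x:1.5,y:-0.0,z:3.3,ax:0.000,ay:0.050,az:-0.000}
1 x {x:1.5,y:0.0,z:3.5,ax:0.000,ay:0.050,az:-0.000}
2 x {x:12.2,y:0.0,z:-27.0,ax:0.000,ay:0.000,az:0.000}
```

{"api": "jog_arm", "payload": {"commands": [{"x": -1, "y": 0.5, "z": 3, "ax": 0, "ay": -0.006, "az": 0, "grip": 1}, {"x": -0.5, "y": 0, "z": 2, "ax": 0, "ay": 0, "az": 0, "grip": 1}, {"x": 0, "y": 0, "z": 0, "ax": 0, "ay": 0, "az": 0, "grip": 1}]}}

```text
time: 14.35
tcp_pos: [0.4874, -0.0261, 0.0509]
ee_rot: [[0.965, 0.093, 0.246], [0.089, -0.996, 0.028], [0.247, -0.005, -0.969]]
force: [0.2, -0.6, 1.3]
opening: 0.155
grasp_force: 49.9
```

{"api": "jog_arm", "payload": {"commands": [{"x": 11, "y": 0, "z": 3.8, "ax": 0, "ay": 0, "az": 0, "grip": 1}, {"x": 11, "y": 0, "z": 2.9, "ax": 0, "ay": 0, "az": 0, "grip": 1}, {"x": 11, "y": 0, "z": 2.9, "ax": 0, "ay": 0, "az": 0, "grip": 1}, {"x": 11, "y": 0, "z": 2.9, "ax": 0, "ay": 0, "az": 0, "grip": 1}, {"x": 11, "y": 0, "z": 2.9, "ax": 0, "ay": 0, "az": 0, "grip": 1}, {"x": 11, "y": 0, "z": 2.9, "ax": 0, "ay": 0, "az": 0, "grip": 1}, {"x": 11, "y": 0, "z": 2.9, "ax": 0, "ay": 0, "az": 0, "grip": 1}, {"x": 11, "y": 0, "z": 2.9, "ax": 0, "ay": 0, "az": 0, "grip": 1}, {"x": 0, "y": 0, "z": 0, "ax": 0, "ay": 0, "az": 0, "grip": 1}]}}

```text
time: 15.48
tcp_pos: [0.5791, -0.0173, 0.0495]
ee_rot: [[0.965, 0.094, 0.246], [0.089, -0.996, 0.029], [0.248, -0.005, -0.969]]
force: [-0.3, 0.5, 1.4]
opening: 0.157
grasp_force: 50.0
```

```bash
cat >> h.py <<'E'
def sc():
    s=at();R=s['ee_rot'];g=s['tcp_pos']-R[:,2]*.019;yw=np.arctan2(R[1,0],R[0,0]);pt=np.arcsin(R[2,0])-T0
    Rs=Ro.from_euler('ZY',[yw,-pt]).as_matrix();o=g-Rs@OFF;lip=o+Rs@[.04,0,0];print('scoop o',o,'yaw',np.degrees(yw),'pitch',pt,'lip tray',intray(lip)*1000,lip)
    return o,yw,pt,lip
E
python3 - <<'E'
from look import *
sc();look('w5')
E
```

```text
t 15.47 p [ 0.5791 -0.0173  0.0495] q [-0.0732  0.4574  0.0022  2.1169 -0.038   0.317  -1.5144] op 0.157 gf 50.0 f [-0.2871  0.4898  1.4194]
scoop o [ 0.6522 -0.0106  0.0065] yaw 5.299947800011907 pitch -0.04934504353765706 lip tray [80.5178 -1.6578] [ 0.6919 -0.007   0.0045]
```

View pics/w5.png

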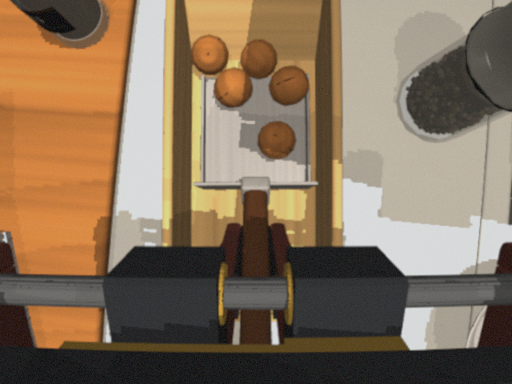

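```bash
python3 - <<'E'
from h import *
y=-.0017;a=TY
w=[L([*tray(.0895,y),.0055],a,-.05),L([*tray(.094,y),.0095],a,-.01),L([*tray(.099,y),.0145],a,.03),L([*tray(.104,y),.0195],a,.07),L([*tray(.109,y),.0245],a,.12),L([*tray(.113,y),.029],a,.16)]
w+=[L([*tray(.110,y),.05],a,.2),L([*tray(.10,y),.09],a,.25)]
plan(w,step=30)
E
```

```text
1 x {x:9.0,y:-0.0,z:1.2,ax:-0.006,ay:-0.001,az:0.002}
1 x {x:2.6,y:0.0,z:1.2,ax:0.000,ay:0.040,az:0.000}
1 x {x:3.4,y:-0.0,z:0.6,ax:-0.000,ay:0.040,az:-0.000}
1 x {x:3.6,y:0.0,z:0.9,ax:0.000,ay:0.040,az:0.000}
1 x {x:3.0,y:0.0,z:2.2,ax:0.000,ay:0.050,az:-0.000}
1 x {x:2.7,y:-0.0,z:1.5,ax:-0.000,ay:0.040,az:0.000}
1 x {x:3.8,y:0.0,z:-16.1,ax:0.000,ay:0.040,az:-0.000}
2
 {x:3.5,y:-0.0,z:-17.4,ax:0.000,ay:0.025,az:0.000}
 {x:3.9,y:-0.0,z:-17.3,ax:0.000,ay:0.025,az:0.000}
```

{"api": "jog_arm", "payload": {"commands": [{"x": 9, "y": 0, "z": 1.5, "ax": 0, "ay": 0, "az": 0, "grip": 1}, {"x": 2.6, "y": 0, "z": 1.2, "ax": 0, "ay": 0.04, "az": 0, "grip": 1}, {"x": 3.4, "y": 0, "z": 0.6, "ax": 0, "ay": 0.04, "az": 0, "grip": 1}, {"x": 3.6, "y": 0, "z": 0.9, "ax": 0, "ay": 0.04, "az": 0, "grip": 1}, {"x": 3, "y": 0, "z": 2.2, "ax": 0, "ay": 0.05, "az": 0, "grip": 1}, {"x": 0, "y": 0, "z": 0, "ax": 0, "ay": 0, "az": 0, "grip": 1}]}}

```text
time: 16.27
tcp_pos: [0.5938, -0.0192, 0.0465]
ee_rot: [[0.929, 0.091, 0.358], [0.085, -0.996, 0.032], [0.359, 0.001, -0.933]]
force: [0.2, 0.2, -1.4]
opening: 0.153
grasp_force: 50.0
```

```bash
python3 - <<'E'
from look import *
sc();look('w6')
E
```

```text
t 16.27 p [ 0.5938 -0.0192  0.0465] q [ 0.1037  0.4676 -0.2073  2.1618  0.5072  0.1737 -2.029 ] op 0.153 gf 50.0 f [ 0.2393  0.1886 -1.4436]
scoop o [ 0.6713 -0.012   0.0123] yaw 5.253716139191837 pitch 0.06734124184717794 lip tray [99.4016 -4.8012] [ 0.711  -0.0084  0.015 ]
```

View pics/w6.png

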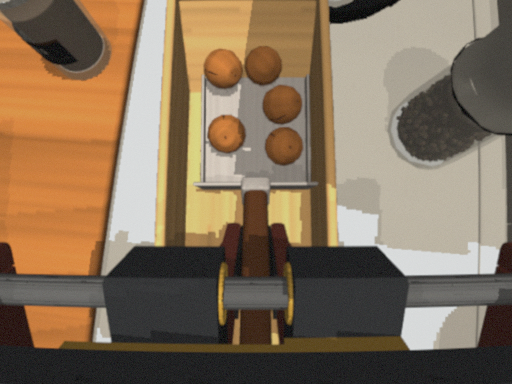

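{"api": "jog_arm", "payload": {"commands": [{"x": 5, "y": -1, "z": -0.6, "ax": 0, "ay": 0.02, "az": 0, "grip": 1}, {"x": 5, "y": -1, "z": -0.6, "ax": 0, "ay": 0.02, "az": 0, "grip": 1}, {"x": 5, "y": -0.5, "z": -0.6, "ax": 0, "ay": 0.03, "az": 0, "grip": 1}, {"x": 4, "y": 0, "z": -0.3, "ax": 0, "ay": 0.03, "az": 0, "grip": 1}, {"x": 0, "y": 0, "z": 0, "ax": 0, "ay": 0, "az": 0, "grip": 1}, {"x": 0, "y": 0, "z": 0, "ax": 0, "ay": 0, "az": 0, "grip": 1}]}}

```text
time: 17.08
tcp_pos: [0.6112, -0.0147, 0.0566]
ee_rot: [[0.888, 0.091, 0.45], [0.081, -0.996, 0.04], [0.452, 0.001, -0.892]]
force: [-0.5, -1.3, -2.5]
opening: 0.157
grasp_force: 50.0
```

```bash
python3 - <<'E'
from look import *
sc();look('w7')
E
```

```text
t 17.07 p [ 0.6112 -0.0147  0.0566] q [ 0.2657  0.4825 -0.4068  2.1828  1.3722  0.1724 -2.8624] op 0.157 gf 50.0 f [-0.4682 -1.2764 -2.4579]
scoop o [ 0.6918 -0.0073  0.0305] yaw 5.238070463078084 pitch 0.16874620171124066 lip tray [119.763   -1.9232] [ 0.731  -0.0037  0.0372]
```

View pics/w7.png

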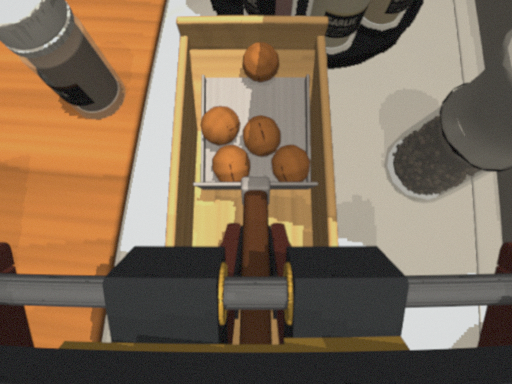

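{"api": "jog_arm", "payload": {"commands": [{"x": 4, "y": 0, "z": -1.3, "ax": 0, "ay": 0, "az": 0, "grip": 1}, {"x": 4, "y": 0, "z": -1.3, "ax": 0, "ay": 0, "az": 0, "grip": 1}, {"x": 4, "y": 0, "z": -1.3, "ax": 0, "ay": 0, "az": 0, "grip": 1}, {"x": 0, "y": 0, "z": 0, "ax": 0, "ay": 0, "az": 0, "grip": 1}, {"x": 4, "y": 0, "z": -9, "ax": 0, "ay": 0, "az": 0, "grip": 1}, {"x": 4, "y": 0, "z": -9, "ax": 0, "ay": 0.02, "az": 0, "grip": 1}, {"x": 0, "y": 0, "z": 0, "ax": 0, "ay": 0, "az": 0, "grip": 1}]}}

```text
time: 18.0
tcp_pos: [0.619, -0.0139, 0.0859]
ee_rot: [[0.878, 0.092, 0.47], [0.081, -0.996, 0.042], [0.471, 0.001, -0.882]]
force: [1.2, -1.2, -1.3]
opening: 0.154
grasp_force: 50.0
```

```bash
python3 - <<'E'
from look import *
sc();im,d,X=look('w8');h=cv2.cvtColor(im,cv2.COLOR_RGB2HSV)
cv2.imwrite('pics/w8c.png',cv2.cvtColor(im[0:210,150:370],cv2.COLOR_RGB2BGR))
E
```

```text
t 18.0 p [ 0.619  -0.0139  0.0859] q [ 0.3467  0.4481 -0.5022  2.1647  1.2022  0.2106 -2.683 ] op 0.154 gf 50.0 f [ 1.2107 -1.2118 -1.3359]
scoop o [ 0.7002 -0.0064  0.0616] yaw 5.296390224579867 pitch 0.19094726109941557 lip tray [128.0438  -1.7744] [ 0.7393 -0.0028  0.0692]
```

View pics/w8c.png

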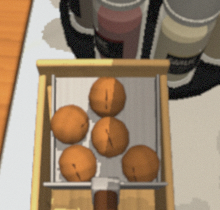

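```bash
python3 - <<'E'
from h import *
a=TY
w=[L([*tray(.12,-.001),.11],a,.2),L([*tray(.06,-.001),.20],a,.2),]
plan(w,step=28,rot=.08)
E
```

```text
2
 {x:5.8,y:-0.5,z:-19.6,ax:0.000,ay:0.005,az:0.001}
 {x:5.9,y:-0.5,z:-19.5,ax:0.000,ay:0.005,az:0.001}
4 x {x:-2.4,y:0.0,z:-26.9,ax:0.000,ay:0.000,az:0.000}
```

{"api": "jog_arm", "payload": {"commands": [{"x": 6, "y": 0, "z": -20, "ax": 0, "ay": 0.005, "az": 0, "grip": 1}, {"x": 6, "y": 0, "z": -20, "ax": 0, "ay": 0.005, "az": 0, "grip": 1}, {"x": -2, "y": 0, "z": -27, "ax": 0, "ay": 0, "az": 0, "grip": 1}, {"x": -2, "y": 0, "z": -27, "ax": 0, "ay": 0, "az": 0, "grip": 1}, {"x": -2, "y": 0, "z": -27, "ax": 0, "ay": 0, "az": 0, "grip": 1}, {"x": -2, "y": 0, "z": -27, "ax": 0, "ay": 0, "az": 0, "grip": 1}, {"x": 0, "y": 0, "z": 0, "ax": 0, "ay": 0, "az": 0, "grip": 1}]}}

```text
time: 18.92
tcp_pos: [0.5523, -0.0212, 0.2181]
ee_rot: [[0.873, 0.089, 0.479], [0.079, -0.996, 0.04], [0.481, 0.003, -0.877]]
force: [0.1, -0.9, -1.7]
opening: 0.159
grasp_force: 50.0
```

```bash
cat >> h.py <<'E'
CY=np.radians(18);CO=np.array([.481,.198])
def can(x,y): c,s=np.cos(CY),np.sin(CY);return CO+np.array([c*x-s*y,s*x+c*y])
E
python3 - <<'E'
from h import *
sc()
r=np.radians
w=[L([.56,.13,.24],r(50),.2),L([*can(-.008,-.02),.20],r(106),.2)]
plan(w,step=35,rot=.1)
E
```

```text
t 18.93 p [ 0.5523 -0.0212  0.2181] q [ 0.9538  0.1978 -1.095   2.1812  0.4718  0.3991 -1.9624] op 0.159 gf 50.0 f [ 0.0731 -0.8866 -1.658 ]
scoop o [ 0.6337 -0.0138  0.1946] yaw 5.181004398527215 pitch 0.20135611243973645 lip tray [61.0653 -3.1852] [ 0.6727 -0.0102  0.2026]
8
 {x:-4.8,y:-8.1,z:-8.0,ax:0.047,ay:-0.000,az:-0.086}
 {x:-4.1,y:-8.8,z:-7.6,ax:0.047,ay:-0.000,az:-0.086}
 {x:-3.3,y:-9.5,z:-7.2,ax:0.047,ay:-0.000,az:-0.086}
 {x:-2.5,y:-10.1,z:-6.7,ax:0.047,ay:-0.000,az:-0.086}
 {x:-1.6,y:-10.5,z:-6.2,ax:0.047,ay:-0.000,az:-0.086}
 {x:-0.7,y:-10.9,z:-5.7,ax:0.047,ay:-0.000,az:-0.086}
 {x:0.3,y:-11.2,z:-5.2,ax:0.047,ay:-0.000,az:-0.086}
 {x:1.3,y:-11.4,z:-4.7,ax:0.047,ay:-0.000,az:-0.086}
10
 {x:1.3,y:0.9,z:5.3,ax:0.047,ay:0.000,az:-0.086}
 {x:1.3,y:1.2,z:5.2,ax:0.047,ay:0.000,az:-0.086}
 {x:1.1,y:1.6,z:5.2,ax:0.047,ay:0.000,az:-0.086}
 {x:1.0,y:1.9,z:5.1,ax:0.047,ay:0.000,az:-0.086}
 {x:0.8,y:2.2,z:5.0,ax:0.047,ay:0.000,az:-0.086}
 {x:0.6,y:2.5,z:4.9,ax:0.047,ay:0.000,az:-0.086}
 {x:0.4,y:2.8,z:4.8,ax:0.047,ay:0.000,az:-0.086}
 {x:0.1,y:3.0,z:4.6,ax:0.047,ay:0.000,az:-0.086}
 {x:-0.1,y:3.2,z:4.5,ax:0.047,ay:0.000,az:-0.086}
 {x:-0.4,y:3.4,z:4.3,ax:0.047,ay:0.000,az:-0.086}
```

{"api": "jog_arm", "payload": {"commands": [{"x": 4, "y": -8, "z": -22, "ax": 0.047, "ay": 0, "az": -0.086, "grip": 1}, {"x": 4, "y": -9, "z": -21, "ax": 0.047, "ay": 0, "az": -0.086, "grip": 1}, {"x": -3, "y": -9, "z": -7, "ax": 0.047, "ay": 0, "az": -0.086, "grip": 1}, {"x": -3, "y": -10, "z": -7, "ax": 0.047, "ay": 0, "az": -0.086, "grip": 1}, {"x": -2, "y": -11, "z": -6, "ax": 0.047, "ay": 0, "az": -0.086, "grip": 1}, {"x": -1, "y": -11, "z": -6, "ax": 0.047, "ay": 0, "az": -0.086, "grip": 1}, {"x": 0, "y": -11, "z": -5, "ax": 0.047, "ay": 0, "az": -0.086, "grip": 1}, {"x": 1, "y": -11, "z": -5, "ax": 0.047, "ay": 0, "az": -0.086, "grip": 1}, {"x": 0, "y": 0, "z": 0, "ax": 0, "ay": 0, "az": 0, "grip": 1}]}}

```text
time: 20.05
tcp_pos: [0.4829, 0.0372, 0.286]
ee_rot: [[0.563, 0.767, 0.307], [0.674, -0.641, 0.366], [0.478, 0.0, -0.878]]
force: [-0.4, -0.6, -2.0]
opening: 0.154
grasp_force: 50.0
```

```bash
python3 - <<'E'
from h import *
sc()
r=np.radians
w=[L([*can(-.008,-.03),.22],r(106),.2)]
plan(w,step=35,rot=.1)
E
```

```text
t 20.05 p [0.4829 0.0372 0.286 ] q [ 1.4406  0.0932 -1.3855  2.0953 -0.4446  0.7757 -0.3458] op 0.154 gf 50.0 f [-0.4036 -0.608  -1.9581]
scoop o [0.5353 0.0999 0.2623] yaw 50.13056415197413 pitch 0.19830150836652816 lip tray [-38.0673 146.6308] [0.5604 0.13   0.2702]
10
 {x:0.4,y:1.7,z:5.9,ax:0.047,ay:0.000,az:-0.086}
 {x:0.2,y:2.0,z:5.9,ax:0.047,ay:0.000,az:-0.086}
 {x:0.0,y:2.2,z:5.8,ax:0.047,ay:0.000,az:-0.086}
 {x:-0.2,y:2.5,z:5.6,ax:0.047,ay:0.000,az:-0.086}
 {x:-0.4,y:2.7,z:5.5,ax:0.047,ay:0.000,az:-0.086}
 {x:-0.6,y:3.0,z:5.4,ax:0.047,ay:0.000,az:-0.086}
 {x:-0.9,y:3.1,z:5.2,ax:0.047,ay:0.000,az:-0.086}
 {x:-1.2,y:3.3,z:5.1,ax:0.047,ay:0.000,az:-0.086}
 {x:-1.5,y:3.4,z:4.9,ax:0.047,ay:0.000,az:-0.086}
 {x:-1.8,y:3.5,z:4.8,ax:0.047,ay:0.000,az:-0.086}
```

{"api": "jog_arm", "payload": {"commands": [{"x": 0, "y": 2, "z": 6, "ax": 0.047, "ay": 0, "az": -0.086, "grip": 1}, {"x": 0, "y": 2, "z": 6, "ax": 0.047, "ay": 0, "az": -0.086, "grip": 1}, {"x": 0, "y": 2, "z": 6, "ax": 0.047, "ay": 0, "az": -0.086, "grip": 1}, {"x": 0, "y": 2, "z": 6, "ax": 0.047, "ay": 0, "az": -0.086, "grip": 1}, {"x": 0, "y": 3, "z": 6, "ax": 0.047, "ay": 0, "az": -0.086, "grip": 1}, {"x": -1, "y": 3, "z": 5, "ax": 0.047, "ay": 0, "az": -0.086, "grip": 1}, {"x": -1, "y": 3, "z": 5, "ax": 0.047, "ay": 0, "az": -0.086, "grip": 1}, {"x": -1, "y": 3, "z": 5, "ax": 0.047, "ay": 0, "az": -0.086, "grip": 1}, {"x": -1.5, "y": 3, "z": 5, "ax": 0.047, "ay": 0, "az": -0.086, "grip": 1}, {"x": -1.5, "y": 3, "z": 5, "ax": 0.047, "ay": 0, "az": -0.086, "grip": 1}]}}

```text
time: 21.3
tcp_pos: [0.5152, 0.0512, 0.2334]
ee_rot: [[-0.246, 0.96, -0.136], [0.844, 0.281, 0.457], [0.477, -0.002, -0.879]]
force: [-0.3, 0.7, -1.6]
opening: 0.159
grasp_force: 50.0
```

```bash
python3 - <<'E'
from look import *
sc()
r=np.radians
w=[L([*can(-.008,-.03),.13],r(106),.2)]
w+=[L([*can(-.008,-.03),.118],r(106),p) for p in (.05,-.1,-.25,-.4,-.55,-.7,-.85)]
plan(w,step=35,rot=.16)
im,d,X=look('w9')
m=(X[...,2]>.094)&(X[...,2]<.106)&(X[...,0]>.36)&(X[...,0]<.62)&(X[...,1]>.08)&(X[...,1]<.32);print(rect(X[m]),m.sum())
E
```

```text
t 21.3 p [0.5152 0.0512 0.2334] q [ 0.943   0.6448 -1.2294  1.7867  0.1162  1.1488  0.0132] op 0.159 gf 50.0 f [-0.2895  0.6648 -1.616 ]
scoop o [0.4925 0.1296 0.2096] yaw 106.23842571313288 pitch 0.19734187185975072 lip tray [-113.2753  190.8903] [0.4815 0.1672 0.2174]
3
 {x:-14.1,y:0.3,z:25.6,ax:-0.002,ay:0.001,az:0.001}
 {x:-14.2,y:0.2,z:25.6,ax:-0.002,ay:0.001,az:0.001}
 {x:-14.2,y:0.2,z:25.6,ax:-0.002,ay:0.001,az:0.001}
1 x {x:6.1,y:-0.0,z:-3.4,ax:-0.000,ay:-0.150,az:-0.000}
1 x {x:11.8,y:-0.0,z:-13.9,ax:0.000,ay:-0.150,az:-0.000}
1 x {x:11.8,y:-0.0,z:-13.9,ax:-0.000,ay:-0.150,az:-0.000}
1 x {x:11.8,y:-0.0,z:-13.9,ax:-0.000,ay:-0.150,az:0.000}
1 x {x:11.8,y:0.0,z:-13.9,ax:0.000,ay:-0.150,az:0.000}
1 x {x:11.8,y:0.0,z:-13.9,ax:-0.000,ay:-0.150,az:-0.000}
1 x {x:11.8,y:-0.0,z:-13.9,ax:-0.000,ay:-0.150,az:0.000}
(array([486.2, 197.5]), array([132.2, 135.9]), 19.71) 1349
```

View pics/w9.png

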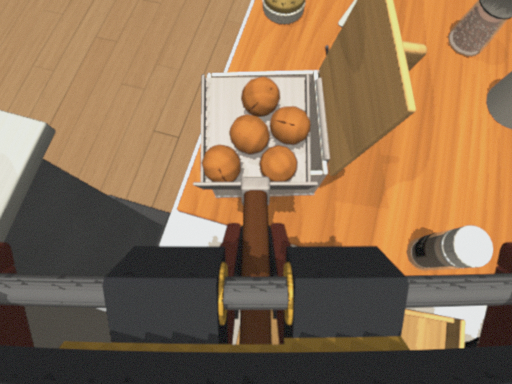

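{"api": "jog_arm", "payload": {"commands": [{"x": -14, "y": 0, "z": 26, "ax": 0, "ay": 0, "az": 0, "grip": 1}, {"x": -14, "y": 0, "z": 26, "ax": 0, "ay": 0, "az": 0, "grip": 1}, {"x": -14, "y": 0, "z": 25, "ax": 0, "ay": 0, "az": 0, "grip": 1}, {"x": 6, "y": 0, "z": -3.5, "ax": 0, "ay": -0.15, "az": 0, "grip": 1}, {"x": 12, "y": 0, "z": -14, "ax": 0, "ay": -0.15, "az": 0, "grip": 1}, {"x": 12, "y": 0, "z": -14, "ax": 0, "ay": -0.15, "az": 0, "grip": 1}, {"x": 12, "y": 0, "z": -14, "ax": 0, "ay": -0.15, "az": 0, "grip": 1}, {"x": 12, "y": 0, "z": -14, "ax": 0, "ay": -0.15, "az": 0, "grip": 1}, {"x": 12, "y": 0, "z": -14, "ax": 0, "ay": -0.15, "az": 0, "grip": 1}, {"x": 0, "y": 0, "z": 0, "ax": 0, "ay": 0, "az": 0, "grip": 1}]}}

```text
time: 22.6
tcp_pos: [0.4969, 0.1145, 0.2248]
ee_rot: [[-0.266, 0.957, 0.116], [0.882, 0.29, -0.371], [-0.388, 0.003, -0.922]]
force: [-0.4, -0.1, -1.4]
opening: 0.159
grasp_force: 50.0
```

```bash
python3 - <<'E'
from look import *
sc();im,d,X=look('w10')
E
```

```text
t 22.6 p [0.4969 0.1145 0.2248] q [ 0.151   0.382  -0.9211  1.9102  0.691   1.2793 -0.7708] op 0.159 gf 50.0 f [-0.3721 -0.0686 -1.3919]
scoop o [0.4875 0.1455 0.1462] yaw 106.75634177213811 pitch -0.6988540522438894 lip tray [-115.4037  198.7413] [0.4787 0.1749 0.1204]
```

View pics/w10.png

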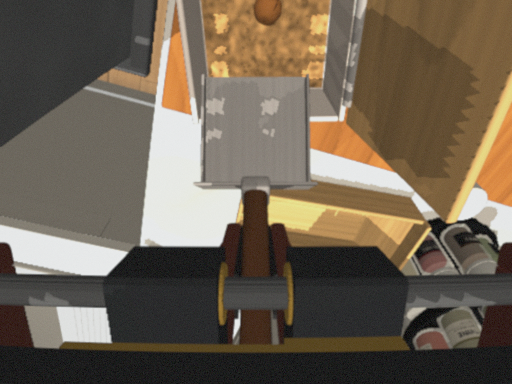

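```bash
python3 - <<'E'
from h import *
o,yw,pt,lip=sc()
r=np.radians
a=S([o[0]+.01,o[1]-.04,.26],yw,-.2)
b=S([.60,.03,.24],r(35),0)
c=S([.58,-.17,.2],r(-10),0)
e=S([.48,-.392,.12],r(-38.5),0)
plan([a,b,c,e],step=58,rot=.175)
for n in ('scene','side'):
    env.get_image(n);print(n,[(round(x['score'],2),np.round(x['location'])) for x in env.boxes_of('walnut_1',n)])
E
```

```text
t 22.65 p [0.4974 0.1114 0.2244] q [ 0.1555  0.3823 -0.9191  1.9105  0.6903  1.279  -0.7687] op 0.155 gf 50.0 f [-0.8418 -0.5434 -0.9769]
scoop o [0.4882 0.1425 0.1457] yaw 106.53423319686662 pitch -0.6988437916895314 lip tray [-114.8688  195.6611] [0.4795 0.1718 0.12  ]
3
 {x:-34.5,y:-0.6,z:-17.7,ax:0.001,ay:0.166,az:0.000}
 {x:-31.1,y:-0.6,z:-23.2,ax:0.001,ay:0.166,az:0.000}
 {x:-26.9,y:-0.6,z:-28.0,ax:0.001,ay:0.166,az:0.000}
8
 {x:-7.4,y:0.7,z:3.6,ax:-0.031,ay:0.022,az:0.153}
 {x:-7.3,y:1.7,z:3.4,ax:-0.031,ay:0.022,az:0.153}
 {x:-7.1,y:2.7,z:3.3,ax:-0.031,ay:0.022,az:0.153}
 {x:-6.6,y:3.7,z:3.3,ax:-0.031,ay:0.022,az:0.153}
 {x:-6.1,y:4.5,z:3.3,ax:-0.031,ay:0.022,az:0.153}
 {x:-5.4,y:5.3,z:3.3,ax:-0.031,ay:0.022,az:0.153}
 {x:-4.6,y:6.0,z:3.4,ax:-0.031,ay:0.022,az:0.153}
 {x:-3.7,y:6.5,z:3.5,ax:-0.031,ay:0.022,az:0.153}
5
 {x:-23.2,y:19.8,z:1.2,ax:-0.046,ay:0.000,az:0.150}
 {x:-20.0,y:23.0,z:2.2,ax:-0.046,ay:0.000,az:0.150}
 {x:-16.3,y:25.6,z:3.3,ax:-0.046,ay:0.000,az:0.150}
 {x:-12.3,y:27.6,z:4.6,ax:-0.046,ay:0.000,az:0.150}
 {x:-8.1,y:28.8,z:5.9,ax:-0.046,ay:0.000,az:0.150}
4
 {x:-18.0,y:50.0,z:15.4,ax:-0.037,ay:0.000,az:0.119}
 {x:-12.0,y:51.2,z:17.2,ax:-0.037,ay:0.000,az:0.119}
 {x:-5.9,y:51.6,z:19.1,ax:-0.037,ay:0.000,az:0.119}
 {x:0.2,y:51.2,z:21.0,ax:-0.037,ay:0.000,az:0.119}
scene [(0.62, array([232., 291.])), (0.62, array([240., 296.])), (0.46, array([169., 176.]))]
side [(0.55, array([298., 266.]))]
```

{"api": "jog_arm", "payload": {"commands": [{"x": -34, "y": 0, "z": -18, "ax": 0, "ay": 0.166, "az": 0, "grip": 1}, {"x": -31, "y": 0, "z": -24, "ax": 0, "ay": 0.166, "az": 0, "grip": 1}, {"x": -27, "y": 0, "z": -30, "ax": 0, "ay": 0.166, "az": 0, "grip": 1}, {"x": -7, "y": 1, "z": 3, "ax": -0.031, "ay": 0.022, "az": 0.153, "grip": 1}, {"x": -7, "y": 2, "z": 3, "ax": -0.031, "ay": 0.022, "az": 0.153, "grip": 1}, {"x": -7, "y": 3, "z": 3, "ax": -0.031, "ay": 0.022, "az": 0.153, "grip": 1}, {"x": -7, "y": 4, "z": 3, "ax": -0.031, "ay": 0.022, "az": 0.153, "grip": 1}, {"x": -6, "y": 4, "z": 3, "ax": -0.031, "ay": 0.022, "az": 0.153, "grip": 1}, {"x": -5, "y": 5, "z": 3, "ax": -0.031, "ay": 0.022, "az": 0.153, "grip": 1}, {"x": -5, "y": 6, "z": 3, "ax": -0.031, "ay": 0.022, "az": 0.153, "grip": 1}]}}

```text
time: 24.1
tcp_pos: [0.537, -0.011, 0.2893]
ee_rot: [[0.698, 0.685, 0.209], [0.661, -0.729, 0.178], [0.274, 0.014, -0.962]]
force: [0.5, 0.1, -1.3]
opening: 0.155
grasp_force: 50.0
```

```bash
python3 - <<'E'
from h import *
o,yw,pt,lip=sc()
r=np.radians
c=S([.58,-.17,.2],r(-10),0)
e=S([.48,-.392,.12],r(-38.5),0)
plan([c,e],step=58,rot=.175)
E
```

```text
t 24.1 p [ 0.537  -0.011   0.2893] q [ 0.7946  0.169  -0.8514  1.9116 -0.0565  0.8988 -0.8198] op 0.155 gf 50.0 f [ 0.468   0.0515 -1.2575]
scoop o [0.5909 0.0405 0.2483] yaw 43.45137428850205 pitch -0.022058417914488426 lip tray [15.6153 79.4986] [0.6199 0.068  0.2474]
6
 {x:-22.0,y:14.0,z:2.6,ax:-0.042,ay:0.002,az:0.149}
 {x:-19.7,y:17.0,z:3.2,ax:-0.042,ay:0.002,az:0.149}
 {x:-17.0,y:19.6,z:3.9,ax:-0.042,ay:0.002,az:0.149}
 {x:-13.9,y:21.7,z:4.8,ax:-0.042,ay:0.002,az:0.149}
 {x:-10.5,y:23.3,z:5.7,ax:-0.042,ay:0.002,az:0.149}
 {x:-7.0,y:24.4,z:6.7,ax:-0.042,ay:0.002,az:0.149}
4
 {x:-18.0,y:50.0,z:15.4,ax:-0.037,ay:0.000,az:0.119}
 {x:-12.0,y:51.2,z:17.2,ax:-0.037,ay:0.000,az:0.119}
 {x:-5.9,y:51.6,z:19.1,ax:-0.037,ay:0.000,az:0.119}
 {x:0.2,y:51.2,z:21.0,ax:-0.037,ay:0.000,az:0.119}
```

{"api": "jog_arm", "payload": {"commands": [{"x": -22, "y": 14, "z": 3, "ax": -0.042, "ay": 0.002, "az": 0.149, "grip": 1}, {"x": -20, "y": 17, "z": 3, "ax": -0.042, "ay": 0.002, "az": 0.149, "grip": 1}, {"x": -17, "y": 20, "z": 4, "ax": -0.042, "ay": 0.002, "az": 0.149, "grip": 1}, {"x": -14, "y": 22, "z": 5, "ax": -0.042, "ay": 0.002, "az": 0.149, "grip": 1}, {"x": -11, "y": 23, "z": 6, "ax": -0.042, "ay": 0.002, "az": 0.149, "grip": 1}, {"x": -7, "y": 24, "z": 7, "ax": -0.042, "ay": 0.002, "az": 0.149, "grip": 1}, {"x": -18, "y": 50, "z": 15, "ax": -0.037, "ay": 0, "az": 0.119, "grip": 1}, {"x": -12, "y": 51, "z": 17, "ax": -0.037, "ay": 0, "az": 0.119, "grip": 1}, {"x": -6, "y": 52, "z": 19, "ax": -0.037, "ay": 0, "az": 0.119, "grip": 1}, {"x": 0, "y": 51, "z": 21, "ax": -0.037, "ay": 0, "az": 0.119, "grip": 1}]}}

```text
time: 25.35
tcp_pos: [0.4217, -0.3465, 0.1592]
ee_rot: [[0.749, -0.622, 0.231], [-0.593, -0.783, -0.186], [0.296, 0.003, -0.955]]
force: [0.7, -0.5, -0.3]
opening: 0.012
grasp_force: 0.0
```

```bash
python3 - <<'E'
from look import *
o,yw,pt,lip=sc()
r=np.radians
plan([S([.467,-.400,.02],r(-38.5)),S([.467,-.400,.006],r(-38.5))],step=50)
im,d,X=look('w11');h=cv2.cvtColor(im,cv2.COLOR_RGB2HSV)
m=(X[...,2]>.06)&(X[...,1]<-.3)&(X[...,0]>.4)&(X[...,2]<.15)&(h[...,1]<90)
n,l,st,c=cv2.connectedComponentsWithStats(m.astype(np.uint8))
i=1+np.argmax(st[1:,4]);print('pan',rect(X[l==i]),np.nanmedian(X[l==i],0),st[i])
m=(abs(X[...,2])<.015)&(X[...,1]<-.3)&(h[...,1]>110)&(h[...,0]<30);print('mat',rect(X[m]),m.sum())
E
```

```text
t 25.35 p [ 0.4217 -0.3465  0.1592] q [ 0.8979  0.2323 -0.3914  2.1378  0.2759  0.5052 -1.9348] op 0.012 gf 0.0 f [ 0.7222 -0.4612 -0.3334]
scoop o [ 0.4809 -0.3933  0.12  ] yaw -38.38473550435633 pitch 0.0009437902448790059 lip tray [-135.7111 -394.8552] [ 0.5122 -0.4181  0.12  ]
3 x {x:-12.0,y:4.5,z:31.2,ax:0.001,ay:-0.000,az:0.001}
1 x {x:-4.1,y:0.0,z:13.4,ax:0.000,ay:0.000,az:0.000}
pan (array([ 607.8, -386.5]), array([ 14.4, 173. ]), 0.26) [ 0.6119 -0.3518  0.0977] [   20     0   223   111 12366]
mat (array([ 498.1, -459.3]), array([158.9, 309.9]), 27.37) 12187
```

```bash
python3 - <<'E'
from look import *
out=[]
for n in('scene','side'):
    im,d=env.get_image(n);X=full(n,d);out.append(cv2.cvtColor(im,cv2.COLOR_RGB2BGR))
    for q in('scoop','scoop_grip','scoop_mat','cup','cup_grip','walnut_1'):
        for r in env.regions_of(q,n)[:4 if 'wal' in q else 2]:
            p=X[r['mask']];print(n,q,round(r['score'],2),np.round(r['location']),len(p),np.nanmedian(p,0),np.nanpercentile(p,3,0),np.nanpercentile(p,97,0))
cv2.imwrite('pics/m2.png',np.vstack([cv2.resize(out[0][110:360,100:460],(792,550))]))
E
```

```text
scene scoop 0.82 [311. 398.] 2129 [ 0.5089 -0.5155  0.0049] [ 0.4588 -0.5694 -0.0003] [ 0.555  -0.4455  0.0798]
scene scoop_grip 0.69 [312. 401.] 2143 [ 0.5088 -0.5155  0.0048] [ 0.4572 -0.5692 -0.0006] [ 0.5538 -0.444   0.0799]
scene scoop_mat 0.89 [294. 337.] 2775 [ 0.4622 -0.4025  0.0026] [ 0.3933 -0.4661  0.0004] [ 0.5331 -0.3355  0.0048]
scene cup 0.85 [239. 277.] 868 [ 0.5002 -0.1819  0.0254] [ 0.397  -0.2386  0.0024] [ 0.548  -0.1577  0.0386]
scene cup_grip 0.91 [240. 278.] 851 [ 0.4988 -0.1814  0.024 ] [ 0.3969 -0.2389  0.0019] [ 0.5462 -0.1563  0.0386]
side scoop 0.86 [132. 268.] 336 [ 0.5069 -0.5086  0.0108] [ 0.4571 -0.5861  0.0012] [ 0.575  -0.452   0.0822]
side scoop_grip 0.83 [136. 270.] 331 [ 0.507  -0.5104  0.0108] [ 0.4566 -0.5837  0.0011] [ 0.569  -0.4526  0.0818]
side scoop_mat 0.68 [161. 278.] 812 [ 0.4615 -0.3951  0.0044] [ 0.3935 -0.4636  0.0009] [ 0.5354 -0.3288  0.0075]
side scoop_mat 0.68 [260. 216.] 825 [0.5629 0.2352 0.2021] [0.5335 0.0996 0.0172] [0.5995 0.2883 0.2335]
side cup 0.95 [185. 264.] 927 [ 0.5006 -0.2236  0.0249] [ 0.4016 -0.2695  0.    ] [ 0.5675 -0.1536  0.0388]
side cup 0.54 [132. 269.] 294 [ 0.504  -0.5075  0.0116] [ 0.4571 -0.5809  0.0021] [ 0.5658 -0.4527  0.0812]
side cup_grip 0.55 [186. 263.] 864 [ 0.5042 -0.2267  0.0256] [ 0.4038 -0.2696  0.0021] [ 0.5678 -0.1536  0.0389]
```

View pics/m2.png

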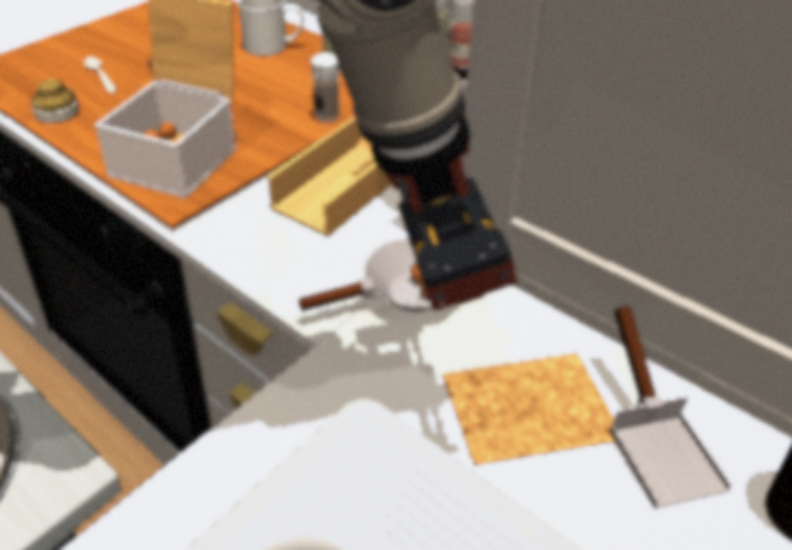

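```bash
python3 - <<'E'
from look import *
at()
for n in('scene','side'):
    im,d=env.get_image(n);X=full(n,d);h=cv2.cvtColor(im,cv2.COLOR_RGB2HSV)
    m=cv2.dilate(env.regions_of('scoop',n)[0]['mask'].astype(np.uint8),np.ones((3,3)))>0
    p=X[m&(X[...,2]>.02)&(X[...,2]<.095)&(X[...,0]<.6)];k=p[p[:,2]>.04]
    f=np.polyfit(k[:,2],k[:,:2],1);print(n,'handle at z.063',f[0]*.063+f[1],'dir',np.degrees(np.arctan2(-f[0][1],-f[0][0])),rect(k),len(k))
    p=X[m&(X[...,2]<.012)&(h[...,1]<80)];print('pan',rect(p),np.nanmedian(p,0))
    m=env.regions_of('cup',n)[0]['mask'];p=X[m&(X[...,2]>.03)];r=p[p[:,0]>.45];print('cup rim',rect(r));q=p[p[:,0]<.44];print('h',rect(q))
E
```

```text
t 26.1 p [ 0.4237 -0.3432  0.1597] q [ 0.8933  0.2312 -0.3938  2.1376  0.2743  0.5073 -1.932 ] op 0.004 gf 0.0 f [-0.5287 -0.2596 -0.4555]
scene handle at z.063 [ 0.5495 -0.4774] dir -131.62433649397218 (array([ 559.2, -473. ]), array([102.6,  30.9]), 33.84) 339
pan (array([ 532.5, -507.9]), array([183.1,  90.9]), 45.21) [ 0.4991 -0.5416  0.0031]
cup rim (array([ 490.8, -203.7]), array([118.8,  91.1]), 63.77)
h (array([ 416.4, -165.8]), array([15.9, 59.4]), 62.62)
side handle at z.063 [ 0.5504 -0.4713] dir -134.07211919212895 (array([ 548.9, -477.5]), array([77.9, 16.5]), 48.26) 78
pan (array([ 526.1, -567.2]), array([104. , 164.3]), 53.1) [ 0.4971 -0.5489  0.0033]
cup rim (array([ 514.2, -213.2]), array([116.5, 118.8]), 7.08)
h (array([ 416.3, -162.6]), array([15.8, 57.6]), 59.97)
```

```bash
python3 - <<'E'
from look import *
plan([([.47,-.46,.22],down(np.radians(-39)))],step=45,rot=.12)
E
```

```text
4
 {x:30.3,y:15.9,z:-6.4,ax:0.000,ay:-0.075,az:0.005}
 {x:29.8,y:15.7,z:-8.6,ax:0.000,ay:-0.075,az:0.005}
 {x:29.2,y:15.6,z:-10.9,ax:0.000,ay:-0.075,az:0.005}
 {x:28.4,y:15.5,z:-13.0,ax:0.000,ay:-0.075,az:0.005}
```

{"api": "jog_arm", "payload": {"commands": [{"x": 30, "y": 16, "z": -6, "ax": 0, "ay": -0.075, "az": 0.005, "grip": 0}, {"x": 30, "y": 16, "z": -9, "ax": 0, "ay": -0.075, "az": 0.005, "grip": 0.4}, {"x": 29, "y": 15, "z": -11, "ax": 0, "ay": -0.075, "az": 0.005, "grip": 0.4}, {"x": 29, "y": 15, "z": -13, "ax": 0, "ay": -0.075, "az": 0.005, "grip": 0.4}, {"x": 0, "y": 0, "z": 0, "ax": 0, "ay": 0, "az": 0, "grip": 0.4}]}}

```text
time: 27.02
tcp_pos: [0.4719, -0.4628, 0.2203]
ee_rot: [[0.774, -0.633, 0.002], [-0.633, -0.774, -0.001], [0.002, -0.0, -1.0]]
force: [0.1, 0.7, 0.2]
opening: 0.533
grasp_force: 0.0
```

```bash
python3 - <<'E'
from look import *
at();im,d,X=look('w12');h=cv2.cvtColor(im,cv2.COLOR_RGB2HSV)
r=env.regions_of('scoop','wrist');print([x['score'] for x in r][:3])
m=cv2.dilate(r[0]['mask'].astype(np.uint8),np.ones((5,5)))>0
ys,xs=np.where(m);print(xs.min(),xs.max(),ys.min(),ys.max())
k=m&(X[...,2]>.045)&(X[...,2]<.095);p=X[k];print('handle',rect(p),len(p));f=np.polyfit(p[:,2],p[:,:2],1);print(f[0]*.063+f[1],np.degrees(np.arctan2(-f[0][1],-f[0][0])))
k=m&(X[...,2]>.022)&(X[...,2]<.04)&(h[...,1]<90);p=X[k];print('plate',rect(p),len(p),p.mean(0))
k=m&(X[...,2]<.013)&(h[...,1]<60)&(h[...,2]<215);p=X[k];print('pan',rect(p),len(p),np.nanmedian(p,0))
E
```

```text
t 27.02 p [ 0.4719 -0.4628  0.2203] q [ 0.9416  0.4817 -0.3657  1.5746  0.185   1.1176 -1.7231] op 0.533 gf 0.0 f [0.0749 0.6758 0.1693]
[0.67]
173 328 83 154
handle (array([ 554. , -476.6]), array([72.9, 14.6]), 47.62) 1088
[ 0.5487 -0.4825] -132.34347934523302
plate (array([ 525.7, -508. ]), array([15.5, 72.9]), 45.66) 200 [ 0.5237 -0.51    0.0368]
pan (array([ 530.4, -501.6]), array([188.5,  84.3]), 49.73) 4858 [ 0.5001 -0.5394  0.0043]
```

```bash
python3 - <<'E'
from look import *
R=down(np.radians(-42.5))
plan([([.508,-.493,.08],R),([.508,-.493,.015],R)],step=50,rot=.12)
E
```

```text
3
 {x:16.9,y:0.9,z:46.4,ax:-0.000,ay:0.000,az:0.020}
 {x:16.9,y:0.5,z:46.4,ax:-0.000,ay:0.000,az:0.020}
 {x:16.8,y:0.2,z:46.4,ax:-0.000,ay:0.000,az:0.020}
2 x {x:0.0,y:0.0,z:32.5,ax:0.000,ay:0.000,az:0.000}
```

{"api": "jog_arm", "payload": {"commands": [{"x": 17, "y": 0.5, "z": 46, "ax": 0, "ay": 0, "az": 0.02, "grip": 0.4}, {"x": 17, "y": 0.5, "z": 46, "ax": 0, "ay": 0, "az": 0.02, "grip": 0.4}, {"x": 17, "y": 0.5, "z": 46, "ax": 0, "ay": 0, "az": 0.02, "grip": 0.4}, {"x": 0, "y": 0, "z": 32, "ax": 0, "ay": 0, "az": 0, "grip": 0.4}, {"x": 0, "y": 0, "z": 24, "ax": 0, "ay": 0, "az": 0, "grip": 0.4}, {"x": 0, "y": 0, "z": 6, "ax": 0, "ay": 0, "az": 0, "grip": 0.4}, {"x": 0, "y": 0, "z": 0, "ax": 0, "ay": 0, "az": 0, "grip": 0.4}]}}

```text
time: 28.0
tcp_pos: [0.5087, -0.4937, 0.0208]
ee_rot: [[0.737, -0.676, 0.001], [-0.676, -0.737, -0.0], [0.0, -0.0, -1.0]]
force: [0.1, 0.7, -0.4]
opening: 0.603
grasp_force: 0.0
```

{"api": "jog_arm", "payload": {"commands": [{"x": 0, "y": 0, "z": 0, "ax": 0, "ay": 0, "az": 0, "grip": 1}, {"x": 0, "y": 0, "z": 0, "ax": 0, "ay": 0, "az": 0, "grip": 1}, {"x": 0, "y": 0, "z": 0, "ax": 0, "ay": 0, "az": 0, "grip": 1}, {"x": 0, "y": 0, "z": 0, "ax": 0, "ay": 0, "az": 0, "grip": 1}, {"x": 0, "y": 0, "z": 0, "ax": 0, "ay": 0, "az": 0, "grip": 1}, {"x": 0, "y": 0, "z": 0, "ax": 0, "ay": 0, "az": 0, "grip": 1}, {"x": 0, "y": 0, "z": 0, "ax": 0, "ay": 0, "az": 0, "grip": 1}]}}

```text
time: 28.88
tcp_pos: [0.5084, -0.4941, 0.0201]
ee_rot: [[0.737, -0.676, -0.0], [-0.676, -0.737, -0.0], [0.0, 0.0, -1.0]]
force: [-0.5, -0.9, -0.2]
opening: 0.019
grasp_force: 50.0
```

```bash
python3 - <<'E'
from look import *
r=np.radians
def W(o,yaw,z): 
    R=down(yaw+np.pi/2); return (np.array([o[0],o[1],z])-.04*np.r_[R[:2,1],0]-.024*np.r_[R[:2,0],0],R)
plan([W((.498,-.539),r(-132.5),.06),W((.46,-.47),r(-85),.065),W((.467,-.4005),r(-38.5),.065),W((.467,-.4005),r(-38.5),.028)],step=20,rot=.1)
E
```

```text
2 x {x:-0.7,y:0.1,z:-19.9,ax:0.000,ay:-0.000,az:-0.001}
9
 {x:-10.7,y:0.6,z:-0.6,ax:0.000,ay:0.000,az:-0.092}
 {x:-10.7,y:-0.4,z:-0.6,ax:0.000,ay:0.000,az:-0.092}
 {x:-10.6,y:-1.4,z:-0.6,ax:0.000,ay:0.000,az:-0.092}
 {x:-10.5,y:-2.3,z:-0.6,ax:0.000,ay:0.000,az:-0.092}
 {x:-10.2,y:-3.3,z:-0.6,ax:0.000,ay:0.000,az:-0.092}
 {x:-9.9,y:-4.2,z:-0.6,ax:0.000,ay:0.000,az:-0.092}
 {x:-9.4,y:-5.1,z:-0.6,ax:0.000,ay:0.000,az:-0.092}
 {x:-8.9,y:-5.9,z:-0.6,ax:0.000,ay:0.000,az:-0.092}
 {x:-8.3,y:-6.7,z:-0.6,ax:0.000,ay:0.000,az:-0.092}
9
 {x:-0.9,y:-4.3,z:0.0,ax:0.000,ay:0.000,az:-0.090}
 {x:-0.6,y:-4.4,z:0.0,ax:0.000,ay:0.000,az:-0.090}
 {x:-0.2,y:-4.4,z:0.0,ax:0.000,ay:0.000,az:-0.090}
 {x:0.2,y:-4.4,z:0.0,ax:0.000,ay:0.000,az:-0.090}
 {x:0.6,y:-4.4,z:0.0,ax:0.000,ay:0.000,az:-0.090}
 {x:1.0,y:-4.3,z:0.0,ax:0.000,ay:0.000,az:-0.090}
 {x:1.4,y:-4.2,z:0.0,ax:0.000,ay:0.000,az:-0.090}
 {x:1.8,y:-4.0,z:0.0,ax:0.000,ay:0.000,az:-0.090}
 {x:2.1,y:-3.9,z:0.0,ax:0.000,ay:0.000,az:-0.090}
2 x {x:0.0,y:0.0,z:18.5,ax:0.000,ay:0.000,az:0.000}
```

{"api": "jog_arm", "payload": {"commands": [{"x": 0, "y": 0, "z": -15, "ax": 0, "ay": 0, "az": 0, "grip": 1}, {"x": 0, "y": 0, "z": -25, "ax": 0, "ay": 0, "az": 0, "grip": 1}, {"x": -11, "y": 0, "z": -1, "ax": 0, "ay": 0, "az": -0.09, "grip": 1}, {"x": -11, "y": 0, "z": -1, "ax": 0, "ay": 0, "az": -0.09, "grip": 1}, {"x": -11, "y": -1, "z": 0, "ax": 0, "ay": 0, "az": -0.09, "grip": 1}, {"x": -11, "y": -2, "z": 0, "ax": 0, "ay": 0, "az": -0.09, "grip": 1}, {"x": -10, "y": -3, "z": 0, "ax": 0, "ay": 0, "az": -0.09, "grip": 1}, {"x": -10, "y": -4, "z": 0, "ax": 0, "ay": 0, "az": -0.09, "grip": 1}, {"x": -9, "y": -5, "z": 0, "ax": 0, "ay": 0, "az": -0.09, "grip": 1}, {"x": -9, "y": -6, "z": 0, "ax": 0, "ay": 0, "az": -0.09, "grip": 1}], "newtons": 60}}

```text
time: 30.12
tcp_pos: [0.4413, -0.439, 0.0629]
ee_rot: [[1.0, -0.02, 0.0], [-0.02, -1.0, -0.0], [0.0, 0.0, -1.0]]
force: [0.1, -0.2, -1.0]
opening: 0.018
grasp_force: 60.0
```

{"api": "jog_arm", "payload": {"commands": [{"x": -8, "y": -7, "z": 0, "ax": 0, "ay": 0, "az": -0.09, "grip": 1}, {"x": -1, "y": -4, "z": 0, "ax": 0, "ay": 0, "az": -0.09, "grip": 1}, {"x": -1, "y": -4, "z": 0, "ax": 0, "ay": 0, "az": -0.09, "grip": 1}, {"x": 0, "y": -4, "z": 0, "ax": 0, "ay": 0, "az": -0.09, "grip": 1}, {"x": 0, "y": -4, "z": 0, "ax": 0, "ay": 0, "az": -0.09, "grip": 1}, {"x": 1, "y": -4, "z": 0, "ax": 0, "ay": 0, "az": -0.09, "grip": 1}, {"x": 1, "y": -4, "z": 0, "ax": 0, "ay": 0, "az": -0.09, "grip": 1}, {"x": 1, "y": -4, "z": 0, "ax": 0, "ay": 0, "az": -0.09, "grip": 1}, {"x": 2, "y": -4, "z": 0, "ax": 0, "ay": 0, "az": -0.09, "grip": 1}, {"x": 2, "y": -4, "z": 0, "ax": 0, "ay": 0, "az": -0.09, "grip": 1}]}}

```text
time: 31.38
tcp_pos: [0.4226, -0.3962, 0.0629]
ee_rot: [[0.637, 0.771, 0.0], [0.771, -0.637, -0.0], [-0.0, 0.0, -1.0]]
force: [0.4, 0.1, -1.4]
opening: 0.018
grasp_force: 60.0
```

```bash
python3 - <<'E'
from look import *
r=np.radians
s=at();R=s['ee_rot'];print(R, 'o est',s['tcp_pos']+.04*R[:,1]+.024*R[:,0],np.degrees(np.arctan2(R[1,0],R[0,0]))-90)
for n in('scene','side'):
    im,d=env.get_image(n);X=full(n,d);h=cv2.cvtColor(im,cv2.COLOR_RGB2HSV)
    rr=env.regions_of('scoop',n);m=rr[0]['mask'];p=X[m];print(n,rr[0]['score'],np.nanmedian(p,0),np.nanpercentile(p,3,0),np.nanpercentile(p,97,0))
    q=p[(p[:,2]<.065)];print(rect(q),len(q))
    q=m&(h[...,1]<70)&(X[...,2]>.03)&(X[...,2]<.062);print('pan',rect(X[q]),q.sum(),np.nanmedian(X[q],0))
im,d,X=look('w13')
E
```

```text
t 31.38 p [ 0.4226 -0.3962  0.0629] q [ 1.1866  0.6295 -0.7216  1.8769  0.5483  0.8431 -0.5079] op 0.018 gf 60.0 f [ 0.383   0.1456 -1.393 ]
[[ 0.637   0.7709  0.    ]
 [ 0.7709 -0.637  -0.0004]
 [-0.0003  0.0003 -1.    ]] o est [ 0.4688 -0.4032  0.0629] -39.56813299228418
scene 0.94 [ 0.4597 -0.4116  0.0466] [ 0.3963 -0.4485  0.0427] [ 0.5045 -0.3489  0.113 ]
(array([ 479.7, -387.5]), array([129.7,  98.5]), 59.47) 708
pan (array([ 464.6, -406.1]), array([75.9, 79.3]), 49.43) 648 [ 0.4686 -0.4155  0.0459]Traceback (most recent call last):
  File "<stdin>", line 6, in <module>
IndexError: list index out of range
```

{"api": "jog_arm", "payload": {"commands": [{"x": 2, "y": -2, "z": 15, "ax": 0, "ay": 0, "az": -0.02, "grip": 1}, {"x": 0, "y": 0, "z": 14, "ax": 0, "ay": 0, "az": 0, "grip": 1}, {"x": 0, "y": 0, "z": 6, "ax": 0, "ay": 0, "az": 0, "grip": 1}, {"x": 0, "y": 0, "z": 2, "ax": 0, "ay": 0, "az": 0, "grip": 1}, {"x": 0, "y": 0, "z": 1, "ax": 0, "ay": 0, "az": 0, "grip": 1}, {"x": 0, "y": 0, "z": 0, "ax": 0, "ay": 0, "az": 0, "grip": 1}]}}

```text
time: 32.33
tcp_pos: [0.4225, -0.3935, 0.0243]
ee_rot: [[0.624, 0.782, 0.0], [0.782, -0.624, -0.0], [0.0, 0.0, -1.0]]
force: [0.1, -0.0, -1.2]
opening: 0.015
grasp_force: 60.0
```

{"api": "jog_arm", "payload": {"commands": [{"x": 0, "y": 0, "z": 0.7, "ax": 0, "ay": 0, "az": 0, "grip": 1}, {"x": 0, "y": 0, "z": 0.5, "ax": 0, "ay": 0, "az": 0, "grip": 1}, {"x": 0, "y": 0, "z": 0, "ax": 0, "ay": 0, "az": 0, "grip": 0.6}, {"x": 0, "y": 0, "z": 0, "ax": 0, "ay": 0, "az": 0, "grip": 0.6}, {"x": 0, "y": 0, "z": 0, "ax": 0, "ay": 0, "az": 0, "grip": 0.6}, {"x": 0, "y": 0, "z": 0, "ax": 0, "ay": 0, "az": 0, "grip": 0.6}, {"x": 0, "y": 0, "z": -15, "ax": 0, "ay": 0, "az": 0, "grip": 0.6}, {"x": 0, "y": 0, "z": -40, "ax": 0, "ay": 0, "az": 0, "grip": 0.6}, {"x": 0, "y": 0, "z": -50, "ax": 0, "ay": 0, "az": 0, "grip": 0.6}, {"x": 0, "y": 0, "z": 0, "ax": 0, "ay": 0, "az": 0, "grip": 0.6}]}}

```text
time: 33.58
tcp_pos: [0.425, -0.3948, 0.1327]
ee_rot: [[0.624, 0.782, 0.006], [0.782, -0.624, -0.005], [-0.0, 0.008, -1.0]]
force: [0.7, 0.1, -0.9]
opening: 0.396
grasp_force: 0.0
```

```bash
cat > meas.py <<'E'
from look import *
def scoopmeas(n='scene'):
    im,d=env.get_image(n);X=full(n,d);h=cv2.cvtColor(im,cv2.COLOR_RGB2HSV)
    rr=env.regions_of('scoop',n)
    if not rr: print('no scoop');return
    m=rr[0]['mask'];p=X[m];print(n,rr[0]['score'],np.nanmedian(p,0),np.nanpercentile(p,3,0),np.nanpercentile(p,97,0))
    q=m&(h[...,1]<90)&(X[...,2]<.016);print('pan',rect(X[q]),q.sum(),np.nanmedian(X[q],0))
    q=(h[...,1]>120)&(X[...,2]<.012)&(X[...,1]<-.28)&(X[...,0]>.3)&(X[...,0]<.6)&(X[...,2]>-.01);print('mat',rect(X[q]),q.sum())
def cupmeas(n='scene'):
    im,d=env.get_image(n);X=full(n,d)
    m=np.any([r['mask'] for q in('cup','cup_grip') for r in env.regions_of(q,n)[:1]],0);p=X[m&(X[...,2]>.03)];r=p[p[:,0]>.45];q=p[p[:,0]<.44];print(n,'cup rim',rect(r),len(r),'h',rect(q) if len(q) else 0)
def nuts(n='scene'):
    im,d=env.get_image(n);X=full(n,d)
    for r in env.regions_of('walnut_1',n):
        print(n,'nut',round(r['score'],2),np.round(r['location']),np.nanmedian(X[r['mask']],0))
E
python3 - <<'E'
from meas import *
at();scoopmeas();cupmeas();cupmeas('side');nuts();nuts('side')
E
```

```text
t 33.58 p [ 0.425  -0.3948  0.1327] q [ 1.2371  0.5412 -0.7893  1.8361  0.4674  0.9514 -0.4308] op 0.396 gf 0.0 f [ 0.6585  0.1053 -0.8802]
scene 0.6 [ 0.4533 -0.3931  0.0059] [ 0.3776 -0.4412  0.0027] [ 0.5063 -0.3352  0.083 ]
pan (array([ 464.8, -402.5]), array([75.5, 79.9]), 50.25) 926 [ 0.4693 -0.4047  0.0048]
mat (array([ 501.7, -480.3]), array([157.1, 331.4]), 24.54) 1349
scene cup rim (array([ 511.2, -214.7]), array([108.4, 114.7]), 12.2) 188 h (array([ 415.2, -166.5]), array([15.6, 57.3]), 66.05)
side cup rim (array([ 515.8, -215.2]), array([117. , 119.2]), 18.15) 217 h (array([ 416.1, -162.8]), array([15.5, 56.3]), 61.8)
scene nut 0.4 [170. 176.] [0.5074 0.2419 0.0395]
side nut 0.61 [190. 254.] [ 0.5343 -0.2008  0.0233]
```

```bash
python3 - <<'E'
from look import *
R=down(np.radians(-27))
plan([([.43,-.27,.20],down(np.radians(10))),([.430,-.172,.18],R)],step=45,rot=.15)
E
```

```text
5
 {x:20.2,y:-14.2,z:-14.5,ax:-0.000,ay:-0.000,az:0.145}
 {x:18.0,y:-16.9,z:-14.5,ax:-0.000,ay:-0.000,az:0.145}
 {x:15.4,y:-19.4,z:-14.5,ax:-0.000,ay:-0.000,az:0.145}
 {x:12.4,y:-21.4,z:-14.5,ax:-0.000,ay:-0.000,az:0.145}
 {x:9.2,y:-22.9,z:-14.5,ax:-0.000,ay:-0.000,az:0.145}
5
 {x:3.4,y:-19.3,z:4.0,ax:0.000,ay:0.000,az:0.129}
 {x:0.9,y:-19.6,z:4.0,ax:0.000,ay:0.000,az:0.129}
 {x:-1.6,y:-19.5,z:4.0,ax:0.000,ay:0.000,az:0.129}
 {x:-4.1,y:-19.2,z:4.0,ax:0.000,ay:0.000,az:0.129}
 {x:-6.6,y:-18.5,z:4.0,ax:0.000,ay:0.000,az:0.129}
```

{"api": "jog_arm", "payload": {"commands": [{"x": 20, "y": -14, "z": -15, "ax": 0, "ay": 0, "az": 0.145, "grip": 0.5}, {"x": 18, "y": -17, "z": -15, "ax": 0, "ay": 0, "az": 0.145, "grip": 0.4}, {"x": 15, "y": -19, "z": -14, "ax": 0, "ay": 0, "az": 0.145, "grip": 0.4}, {"x": 12, "y": -21, "z": -14, "ax": 0, "ay": 0, "az": 0.145, "grip": 0.4}, {"x": 9, "y": -23, "z": -14, "ax": 0, "ay": 0, "az": 0.145, "grip": 0.4}, {"x": 3, "y": -19, "z": 4, "ax": 0, "ay": 0, "az": 0.129, "grip": 0.4}, {"x": 1, "y": -20, "z": 4, "ax": 0, "ay": 0, "az": 0.129, "grip": 0.4}, {"x": -2, "y": -20, "z": 4, "ax": 0, "ay": 0, "az": 0.129, "grip": 0.4}, {"x": -4, "y": -19, "z": 4, "ax": 0, "ay": 0, "az": 0.129, "grip": 0.4}, {"x": -7, "y": -18, "z": 4, "ax": 0, "ay": 0, "az": 0.129, "grip": 0.4}]}}

```text
time: 35.42
tcp_pos: [0.4288, -0.1725, 0.1799]
ee_rot: [[0.889, -0.459, 0.0], [-0.459, -0.889, 0.0], [0.0, -0.0, -1.0]]
force: [-0.0, 0.2, -0.1]
opening: 0.598
grasp_force: 0.0
```

```bash
python3 - <<'E'
from look import *
at();im,d,X=look('w14');h=cv2.cvtColor(im,cv2.COLOR_RGB2HSV)
reg=[(abs(X[...,0]-.48)<.15)&(abs(X[...,1]+.2)<.12)][0]
m=reg&(X[...,2]>.031)&(X[...,2]<.045);p=X[m];r=p[p[:,0]>.455];q=p[p[:,0]<.44]
print('rim',rect(r),len(r),'handle',rect(q),len(q),np.median(q,0))
for r in env.regions_of('walnut_1','wrist'): print('nut',r['score'],r['location'],np.nanmedian(X[r['mask']],0))
E
```

```text
t 35.42 p [ 0.4288 -0.1725  0.1799] q [ 0.8423  0.2436 -0.672   2.0556  0.192   0.9028 -1.9825] op 0.598 gf 0.0 f [-0.0299  0.2303 -0.0821]
rim (array([ 519.3, -207.3]), array([131.6, 127.9]), 39.19) 3467 handle (array([ 417.3, -164.5]), array([12.7, 57.3]), 62.94) 640 [ 0.4171 -0.1647  0.0385]
nut 0.88 [75.7, 237.5] [ 0.5341 -0.2092  0.0272]
nut 0.86 [75.3, 266.9] [ 0.5219 -0.2329  0.0273]
```

{"api": "jog_arm", "payload": {"commands": [{"x": 6, "y": -2, "z": 40, "ax": 0, "ay": 0, "az": 0, "grip": 0.4}, {"x": 0, "y": 0, "z": 50, "ax": 0, "ay": 0, "az": 0, "grip": 0.4}, {"x": 0, "y": 0, "z": 50, "ax": 0, "ay": 0, "az": 0, "grip": 0.4}, {"x": 0, "y": 0, "z": 22, "ax": 0, "ay": 0, "az": 0, "grip": 0.4}, {"x": 0, "y": 0, "z": 5, "ax": 0, "ay": 0, "az": 0, "grip": 0.4}, {"x": 0, "y": 0, "z": 0, "ax": 0, "ay": 0, "az": 0, "grip": 1}, {"x": 0, "y": 0, "z": 0, "ax": 0, "ay": 0, "az": 0, "grip": 1}, {"x": 0, "y": 0, "z": 0, "ax": 0, "ay": 0, "az": 0, "grip": 1}, {"x": 0, "y": 0, "z": 0, "ax": 0, "ay": 0, "az": 0, "grip": 1}, {"x": 0, "y": 0, "z": 0, "ax": 0, "ay": 0, "az": 0, "grip": 1}], "newtons": 60}}

```text
time: 36.78
tcp_pos: [0.4353, -0.1743, 0.0133]
ee_rot: [[0.89, -0.455, 0.001], [-0.455, -0.89, -0.0], [0.001, -0.0, -1.0]]
force: [-1.3, 0.2, 1.8]
opening: 0.147
grasp_force: 60.0
```

{"api": "jog_arm", "payload": {"commands": [{"x": 0, "y": 0, "z": 0, "ax": 0, "ay": 0, "az": 0, "grip": 1}, {"x": 0, "y": 0, "z": 0, "ax": 0, "ay": 0, "az": 0, "grip": 1}, {"x": 0, "y": 0, "z": -5, "ax": 0, "ay": 0, "az": 0, "grip": 1}, {"x": 0, "y": 0, "z": -10, "ax": 0, "ay": 0, "az": 0, "grip": 1}, {"x": 0, "y": 0, "z": -15, "ax": 0, "ay": 0, "az": 0, "grip": 1}, {"x": 0, "y": 0, "z": 0, "ax": 0, "ay": 0, "az": 0, "grip": 1}]}}

```text
time: 37.52
tcp_pos: [0.4359, -0.1746, 0.0443]
ee_rot: [[0.89, -0.456, 0.002], [-0.456, -0.89, -0.001], [0.002, -0.001, -1.0]]
force: [-0.0, 0.2, -2.4]
opening: 0.155
grasp_force: 60.0
```

```bash
cat >> meas.py <<'E'
def tilt():
    "cup rim plane normal from wrist depth, in tool axes"
    im,d,X=look('wt');s=env.observe();R=s['ee_rot'];T=(X-s['tcp_pos'])@R
    for r in env.regions_of('cup','wrist')[:1]: 
        m=cv2.erode(r['mask'].astype(np.uint8),np.ones((3,3)))>0;p=T[m];p=p[~np.isnan(p[:,0])]
        print('cup score',r['score'],'tool-frame lo/hi',np.percentile(p,2,0),np.percentile(p,98,0))
        # highest points near front and back
        for a,b in((.02,.05),(.05,.08),(.08,.11),(.11,.14),(.14,.17)):
            q=p[(p[:,0]>a)&(p[:,0]<b)]
            if len(q)>10: print(a,len(q),'top z(tool)',np.percentile(q[:,2],2))
E
python3 - <<'E'
from meas import *
at();tilt()
for r in env.regions_of('walnut_1','wrist'): print('nut',r['score'],r['location'])
E
```

```text
t 37.52 p [ 0.4359 -0.1746  0.0443] q [ 0.7161  0.4725 -0.563   2.1477  0.4268  0.6274 -2.1918] op 0.155 gf 60.0 f [-0.0152  0.2267 -2.3839]
cup score 0.77 tool-frame lo/hi [-0.0038 -0.0553 -0.0263] [0.1225 0.0538 0.0096]
0.02 5859 top z(tool) -0.026837226097097173
0.05 14028 top z(tool) -0.023351778698412207
0.08 14514 top z(tool) -0.023046671006874457
0.11 5646 top z(tool) -0.02275139630829831
nut 0.91 [38.4, 284.8]
nut 0.57 [39.0, 224.2]
```

```bash
cat >> h.py <<'E'
def C(o,yaw,p=0):
    Rs=Ro.from_euler('ZY',[yaw,-p]).as_matrix();R=down(yaw,p);return (G(np.array(o)+Rs@[-.09,0,.031],R),R)
def F(f,yaw,p=0):
    Rs=Ro.from_euler('ZY',[yaw,-p]).as_matrix();return C(np.array(f)-Rs@[.06,0,.036],yaw,p)
def cupo():
    s=at();R=s['ee_rot'];g=s['tcp_pos']-R[:,2]*.019;yw=np.arctan2(R[1,0],R[0,0]);pt=np.arcsin(R[2,0])
    Rs=Ro.from_euler('ZY',[yw,-pt]).as_matrix();o=g-Rs@[-.09,0,.031];print('cup o',o,'yaw',np.degrees(yw),'pitch',pt,'rimfront',o+Rs@[.06,0,.036])
E
python3 - <<'E'
from h import *
r=np.radians
plan([C([.51,-.18,.13],r(-20)),C([.555,-.0,.27],r(30)),F([*can(-.015,-.02),.25],r(106))],step=35,rot=.1)
E
```

```text
3
 {x:-6.6,y:-6.0,z:-33.0,ax:-0.000,ay:0.000,az:-0.041}
 {x:-6.3,y:-6.3,z:-33.0,ax:-0.000,ay:0.000,az:-0.041}
 {x:-6.1,y:-6.6,z:-33.0,ax:-0.000,ay:0.000,az:-0.041}
9
 {x:1.4,y:-12.8,z:-15.6,ax:0.000,ay:0.000,az:-0.097}
 {x:2.7,y:-12.6,z:-15.6,ax:0.000,ay:0.000,az:-0.097}
 {x:3.9,y:-12.3,z:-15.6,ax:0.000,ay:0.000,az:-0.097}
 {x:5.1,y:-11.9,z:-15.6,ax:0.000,ay:0.000,az:-0.097}
 {x:6.2,y:-11.3,z:-15.6,ax:0.000,ay:0.000,az:-0.097}
 {x:7.3,y:-10.7,z:-15.6,ax:0.000,ay:0.000,az:-0.097}
 {x:8.3,y:-9.9,z:-15.6,ax:0.000,ay:0.000,az:-0.097}
 {x:9.2,y:-9.1,z:-15.6,ax:0.000,ay:0.000,az:-0.097}
 {x:10.0,y:-8.2,z:-15.6,ax:0.000,ay:0.000,az:-0.097}
14
 {x:5.0,y:-3.3,z:4.0,ax:0.000,ay:0.000,az:-0.095}
 {x:5.3,y:-2.8,z:4.0,ax:0.000,ay:0.000,az:-0.095}
 {x:5.5,y:-2.3,z:4.0,ax:0.000,ay:0.000,az:-0.095}
 {x:5.7,y:-1.8,z:4.0,ax:0.000,ay:0.000,az:-0.095}
 {x:5.9,y:-1.2,z:4.0,ax:0.000,ay:0.000,az:-0.095}
 {x:6.0,y:-0.7,z:4.0,ax:0.000,ay:0.000,az:-0.095}
 {x:6.0,y:-0.1,z:4.0,ax:0.000,ay:0.000,az:-0.095}
 {x:6.0,y:0.5,z:4.0,ax:0.000,ay:0.000,az:-0.095}
 {x:5.9,y:1.0,z:4.0,ax:0.000,ay:0.000,az:-0.095}
 {x:5.8,y:1.6,z:4.0,ax:0.000,ay:0.000,az:-0.095}
 {x:5.6,y:2.1,z:4.0,ax:0.000,ay:0.000,az:-0.095}
 {x:5.4,y:2.6,z:4.0,ax:0.000,ay:0.000,az:-0.095}
 {x:5.1,y:3.1,z:4.0,ax:0.000,ay:0.000,az:-0.095}
 {x:4.8,y:3.6,z:4.0,ax:0.000,ay:0.000,az:-0.095}
```

{"api": "jog_arm", "payload": {"commands": [{"x": -6, "y": -6, "z": -33, "ax": 0, "ay": 0, "az": -0.041, "grip": 1}, {"x": -6, "y": -6, "z": -33, "ax": 0, "ay": 0, "az": -0.041, "grip": 1}, {"x": -6, "y": -6, "z": -33, "ax": 0, "ay": 0, "az": -0.041, "grip": 1}, {"x": 1, "y": -13, "z": -16, "ax": 0, "ay": 0, "az": -0.097, "grip": 1}, {"x": 3, "y": -13, "z": -16, "ax": 0, "ay": 0, "az": -0.097, "grip": 1}, {"x": 4, "y": -12, "z": -16, "ax": 0, "ay": 0, "az": -0.097, "grip": 1}, {"x": 5, "y": -12, "z": -16, "ax": 0, "ay": 0, "az": -0.097, "grip": 1}, {"x": 6, "y": -11, "z": -15, "ax": 0, "ay": 0, "az": -0.097, "grip": 1}, {"x": 7, "y": -11, "z": -15, "ax": 0, "ay": 0, "az": -0.097, "grip": 1}, {"x": 8, "y": -10, "z": -15, "ax": 0, "ay": 0, "az": -0.097, "grip": 1}]}}

```text
time: 38.92
tcp_pos: [0.4653, -0.0688, 0.2509]
ee_rot: [[0.945, 0.327, -0.001], [0.327, -0.945, 0.0], [-0.001, -0.001, -1.0]]
force: [0.5, 0.5, -3.6]
opening: 0.158
grasp_force: 60.0
```

{"api": "jog_arm", "payload": {"commands": [{"x": 9, "y": -9, "z": -15, "ax": 0, "ay": 0, "az": -0.097, "grip": 1}, {"x": 10, "y": -8, "z": -15, "ax": 0, "ay": 0, "az": -0.097, "grip": 1}, {"x": 5, "y": -3, "z": 4, "ax": 0, "ay": 0, "az": -0.095, "grip": 1}, {"x": 5, "y": -3, "z": 4, "ax": 0, "ay": 0, "az": -0.095, "grip": 1}, {"x": 5, "y": -2, "z": 4, "ax": 0, "ay": 0, "az": -0.095, "grip": 1}, {"x": 6, "y": -2, "z": 4, "ax": 0, "ay": 0, "az": -0.095, "grip": 1}, {"x": 6, "y": -1, "z": 4, "ax": 0, "ay": 0, "az": -0.095, "grip": 1}, {"x": 6, "y": -1, "z": 4, "ax": 0, "ay": 0, "az": -0.095, "grip": 1}]}}

```text
time: 39.92
tcp_pos: [0.4924, -0.0145, 0.2563]
ee_rot: [[0.457, 0.89, -0.001], [0.89, -0.457, -0.0], [-0.001, -0.001, -1.0]]
force: [0.2, -0.5, -3.8]
opening: 0.158
grasp_force: 60.0
```

```bash
python3 - <<'E'
from meas import *
cupo();tilt()
print([ (r['score'],r['location']) for r in env.regions_of('walnut_1','wrist')])
plan([F([*can(-.015,-.02),.25],np.radians(106))],step=35,rot=.1)
E
```

```text
t 39.92 p [ 0.4924 -0.0145  0.2563] q [ 0.8126  0.2998 -1.069   1.8882  0.2911  1.1238 -0.8401] op 0.158 gf 60.0 f [ 0.1523 -0.4937 -3.827 ]
cup o [0.5335 0.0655 0.2442] yaw 62.8326652953058 pitch -0.000612993442004289 rimfront [0.5609 0.1189 0.2802]
cup score 0.9 tool-frame lo/hi [-0.0046 -0.0534 -0.0261] [0.1214 0.0556 0.0104]
0.02 6144 top z(tool) -0.02637071287379041
0.05 14153 top z(tool) -0.022662219581900282
0.08 13941 top z(tool) -0.022167229785586808
0.11 5653 top z(tool) -0.021693294751313662
[(0.94, [28.0, 113.0]), (0.81, [35.5, 239.1]), (0.57, [48.8, 293.4])]
8
 {x:6.2,y:-0.1,z:3.8,ax:-0.000,ay:-0.000,az:-0.095}
 {x:6.2,y:0.5,z:3.8,ax:-0.000,ay:-0.000,az:-0.095}
 {x:6.1,y:1.0,z:3.8,ax:-0.000,ay:-0.000,az:-0.095}
 {x:6.0,y:1.6,z:3.8,ax:-0.000,ay:-0.000,az:-0.095}
 {x:5.8,y:2.2,z:3.8,ax:-0.000,ay:-0.000,az:-0.095}
 {x:5.6,y:2.7,z:3.8,ax:-0.000,ay:-0.000,az:-0.095}
 {x:5.3,y:3.2,z:3.8,ax:-0.000,ay:-0.000,az:-0.095}
 {x:5.0,y:3.7,z:3.8,ax:-0.000,ay:-0.000,az:-0.095}
```

{"api": "jog_arm", "payload": {"commands": [{"x": 6, "y": 0, "z": 4, "ax": 0, "ay": 0, "az": -0.095, "grip": 1}, {"x": 6, "y": 0.5, "z": 4, "ax": 0, "ay": 0, "az": -0.095, "grip": 1}, {"x": 6, "y": 1, "z": 4, "ax": 0, "ay": 0, "az": -0.095, "grip": 1}, {"x": 6, "y": 1.5, "z": 4, "ax": 0, "ay": 0, "az": -0.095, "grip": 1}, {"x": 6, "y": 2, "z": 4, "ax": 0, "ay": 0, "az": -0.095, "grip": 1}, {"x": 6, "y": 3, "z": 4, "ax": 0, "ay": 0, "az": -0.095, "grip": 1}, {"x": 5, "y": 3, "z": 4, "ax": 0, "ay": 0, "az": -0.095, "grip": 1}, {"x": 5, "y": 4, "z": 4, "ax": 0, "ay": 0, "az": -0.095, "grip": 1}, {"x": 0, "y": 0, "z": 0, "ax": 0, "ay": 0, "az": 0, "grip": 1}]}}

```text
time: 41.2
tcp_pos: [0.5146, 0.0299, 0.2247]
ee_rot: [[-0.277, 0.961, -0.001], [0.961, 0.277, 0.0], [0.001, -0.0, -1.0]]
force: [-0.1, 0.1, -2.8]
opening: 0.157
grasp_force: 60.0
```

```bash
python3 - <<'E'
from meas import *
cupo()
y=np.radians(106);f=lambda z,p:F([*can(-.015,-.022),z],y,p)
plan([f(.19,-.1),f(.165,-.25),f(.155,-.4)]+[f(.15,p) for p in(-.56,-.72,-.88,-1.04,-1.2,-1.36,-1.5)],step=40,rot=.17)
E
```

```text
t 41.2 p [0.5146 0.0299 0.2247] q [ 0.7634  0.4571 -1.1956  1.8751  0.4696  1.134  -0.325 ] op 0.157 gf 60.0 f [-0.0505  0.1158 -2.831 ]
cup o [0.4897 0.1164 0.2128] yaw 106.06467566094983 pitch 0.0006254647496444272 rimfront [0.4731 0.174  0.2488]
2
 {x:-1.6,y:-0.1,z:21.8,ax:-0.000,ay:-0.050,az:0.001}
 {x:-0.5,y:-0.1,z:21.9,ax:-0.000,ay:-0.050,az:0.001}
1 x {x:0.6,y:-0.0,z:2.2,ax:0.000,ay:-0.150,az:0.000}
1 x {x:0.6,y:0.0,z:-13.0,ax:-0.000,ay:-0.150,az:-0.000}
1 x {x:0.0,y:0.0,z:-19.6,ax:0.000,ay:-0.160,az:0.000}
1 x {x:-1.9,y:0.0,z:-24.2,ax:-0.000,ay:-0.160,az:0.000}
1 x {x:-1.9,y:-0.0,z:-24.2,ax:-0.000,ay:-0.160,az:-0.000}
1 x {x:-1.9,y:0.0,z:-24.2,ax:-0.000,ay:-0.160,az:-0.000}
1 x {x:-1.9,y:-0.0,z:-24.2,ax:0.000,ay:-0.160,az:0.000}
1 x {x:-1.9,y:-0.0,z:-24.2,ax:-0.000,ay:-0.160,az:-0.000}
1 x {x:-1.9,y:0.0,z:-21.2,ax:-0.000,ay:-0.140,az:0.000}
```

{"api": "jog_arm", "payload": {"commands": [{"x": -1.5, "y": 0, "z": 22, "ax": 0, "ay": -0.05, "az": 0, "grip": 1}, {"x": -0.5, "y": 0, "z": 22, "ax": 0, "ay": -0.05, "az": 0, "grip": 1}, {"x": 0.5, "y": 0, "z": 2, "ax": 0, "ay": -0.15, "az": 0, "grip": 1}, {"x": 0.5, "y": 0, "z": -13, "ax": 0, "ay": -0.15, "az": 0, "grip": 1}, {"x": 0, "y": 0, "z": -20, "ax": 0, "ay": -0.16, "az": 0, "grip": 1}, {"x": -2, "y": 0, "z": -24, "ax": 0, "ay": -0.16, "az": 0, "grip": 1}, {"x": -2, "y": 0, "z": -24, "ax": 0, "ay": -0.16, "az": 0, "grip": 1}, {"x": 0, "y": 0, "z": 0, "ax": 0, "ay": 0, "az": 0, "grip": 1}]}}

```text
time: 42.2
tcp_pos: [0.5046, 0.0672, 0.25]
ee_rot: [[-0.181, 0.959, 0.219], [0.614, 0.284, -0.737], [-0.769, 0.001, -0.64]]
force: [0.0, -1.3, -3.4]
opening: 0.159
grasp_force: 60.0
```

```bash
python3 - <<'E'
from meas import *
cupo();tilt()
y=np.radians(106);f=lambda z,p:F([*can(-.015,-.022),z],y,p)
plan([f(.15,p) for p in(-1.04,-1.2,-1.36,-1.5)],step=40,rot=.17)
E
```

```text
t 42.2 p [0.5046 0.0672 0.25  ] q [-0.0547  0.5082 -0.8829  1.9366  0.996   1.6647 -1.044 ] op 0.159 gf 60.0 f [ 0.0376 -1.3292 -3.449 ]
cup o [0.4909 0.1136 0.1732] yaw 106.41352726138007 pitch -0.8768197442409988 rimfront [0.4722 0.1769 0.1501]
1 x {x:-2.0,y:-0.2,z:-24.1,ax:0.003,ay:-0.162,az:0.001}
1 x {x:-1.9,y:-0.0,z:-24.2,ax:0.000,ay:-0.160,az:0.000}
1 x {x:-1.9,y:-0.0,z:-24.2,ax:-0.000,ay:-0.160,az:-0.000}
1 x {x:-1.9,y:0.0,z:-21.2,ax:-0.000,ay:-0.140,az:0.000}
```

{"api": "jog_arm", "payload": {"commands": [{"x": -2, "y": 0, "z": -24, "ax": 0, "ay": -0.16, "az": 0, "grip": 1}, {"x": -2, "y": 0, "z": -24, "ax": 0, "ay": -0.16, "az": 0, "grip": 1}, {"x": -2, "y": 0, "z": -24, "ax": 0, "ay": -0.16, "az": 0, "grip": 1}, {"x": -2, "y": 0, "z": -21, "ax": 0, "ay": -0.14, "az": 0, "grip": 1}, {"x": 0, "y": 0, "z": 0, "ax": 0, "ay": 0, "az": 0, "grip": 1}, {"x": 0, "y": 0, "z": 0, "ax": 0, "ay": 0, "az": 0, "grip": 1}]}}

```text
time: 43.05
tcp_pos: [0.4873, 0.1258, 0.2908]
ee_rot: [[-0.05, 0.961, 0.272], [0.14, 0.276, -0.951], [-0.989, -0.009, -0.148]]
force: [0.2, -0.7, -2.8]
opening: 0.157
grasp_force: 60.0
```

```bash
python3 - <<'E'
from meas import *
cupo();nuts();nuts('side');look('w15');print([ (r['score'],r['location']) for r in env.regions_of('walnut_1','wrist')])
E
```

```text
t 43.05 p [0.4873 0.1258 0.2908] q [-0.7804  0.6381 -0.2217  1.8827  0.9752  1.9082 -1.1319] op 0.157 gf 60.0 f [ 0.2484 -0.6962 -2.7853]
cup o [0.488  0.1276 0.2   ] yaw 109.65142256620197 pitch -1.4220152484163202 rimfront [0.473  0.1695 0.146 ]
scene nut 0.48 [168. 177.] [0.5088 0.2416 0.0405]
side nut 0.47 [286. 241.] [0.5305 0.1753 0.0434]
[]
```

{"api": "jog_arm", "payload": {"commands": [{"x": 0, "y": 0, "z": 0, "ax": 0, "ay": -0.08, "az": 0, "grip": 1}, {"x": 0, "y": 0, "z": 0, "ax": 0, "ay": 0.08, "az": 0, "grip": 1}, {"x": 2, "y": 0, "z": 21, "ax": 0, "ay": 0.14, "az": 0, "grip": 1}, {"x": 2, "y": 0, "z": 24, "ax": 0, "ay": 0.16, "az": 0, "grip": 1}, {"x": 2, "y": 0, "z": 24, "ax": 0, "ay": 0.16, "az": 0, "grip": 1}, {"x": 2, "y": 0, "z": 24, "ax": 0, "ay": 0.16, "az": 0, "grip": 1}, {"x": 2, "y": 0, "z": 24, "ax": 0, "ay": 0.16, "az": 0, "grip": 1}, {"x": 2, "y": 0, "z": 24, "ax": 0, "ay": 0.16, "az": 0, "grip": 1}, {"x": 0, "y": 0, "z": 0, "ax": 0, "ay": 0, "az": 0, "grip": 1}]}}

```text
time: 44.48
tcp_pos: [0.5165, 0.0142, 0.2121]
ee_rot: [[-0.242, 0.963, 0.117], [0.85, 0.269, -0.454], [-0.469, -0.01, -0.883]]
force: [-0.8, -0.0, -2.9]
opening: 0.156
grasp_force: 60.0
```

```bash
python3 - <<'E'
from meas import *
cupo();im,d,X=look('w16')
for r in env.regions_of('walnut_1','wrist'): print(r['score'],r['location'],np.nanmedian(X[r['mask']],0))
h=cv2.cvtColor(im,cv2.COLOR_RGB2HSV);m=((h[...,0]<15)&(h[...,1]>130)&(h[...,2]>50)).astype(np.uint8)
n,l,st,c=cv2.connectedComponentsWithStats(m)
for i in range(1,n):
    if st[i,4]>80:print(st[i],np.nanmedian(X[l==i],0))
y=np.radians(106);f=lambda z,p:F([*can(-.015,-.03),z],y,p)
plan([f(.25,-.3),f(.29,0)],step=45,rot=.14)
E
```

```text
t 44.48 p [0.5165 0.0142 0.2121] q [-0.3152  0.2656 -0.1685  1.9976  0.5945  1.0846 -0.5438] op 0.156 gf 60.0 f [-0.8306 -0.0305 -2.9086]
cup o [0.4964 0.0853 0.1593] yaw 105.90516304029721 pitch -0.48764516460187685 rimfront [0.4773 0.1525 0.163 ]
[ 384    0  128  100 7395] [0.6676 0.125  0.0167]
[ 242  213   28   64 1644] [0.512  0.0327 0.2303]
[223 225  17  42 255] [0.5001 0.0334 0.2321]
[272 225  16  51 312] [0.5211 0.0411 0.2343]
[243 310  25  32 737] [ 0.5228 -0.0055  0.2515]
2
 {x:-13.6,y:0.3,z:-26.7,ax:-0.005,ay:0.094,az:0.002}
 {x:-11.1,y:0.5,z:-27.8,ax:-0.005,ay:0.094,az:0.002}
3
 {x:0.7,y:0.0,z:1.7,ax:-0.000,ay:0.100,az:-0.000}
 {x:0.5,y:0.0,z:1.7,ax:-0.000,ay:0.100,az:-0.000}
 {x:0.3,y:0.0,z:1.8,ax:-0.000,ay:0.100,az:-0.000}
```

```bash
python3 - <<'E'
from h import *
r=np.radians
plan([F([*can(-.015,-.04),.28],r(106),0),C([.56,.0,.25],r(40)),C([.5157,-.2,.16],r(-27))],step=50,rot=.15)
E
```

```text
4
 {x:-7.1,y:0.3,z:-8.8,ax:-0.003,ay:0.122,az:0.001}
 {x:-6.0,y:0.3,z:-9.6,ax:-0.003,ay:0.122,az:0.001}
 {x:-4.8,y:0.3,z:-10.3,ax:-0.003,ay:0.122,az:0.001}
 {x:-3.5,y:0.4,z:-10.8,ax:-0.003,ay:0.122,az:0.001}
8
 {x:-7.3,y:-5.9,z:-0.8,ax:0.000,ay:0.000,az:0.144}
 {x:-8.0,y:-4.8,z:-0.8,ax:0.000,ay:0.000,az:0.144}
 {x:-8.7,y:-3.6,z:-0.8,ax:0.000,ay:0.000,az:0.144}
 {x:-9.1,y:-2.3,z:-0.8,ax:0.000,ay:0.000,az:0.144}
 {x:-9.3,y:-1.0,z:-0.8,ax:0.000,ay:0.000,az:0.144}
 {x:-9.4,y:0.4,z:-0.8,ax:0.000,ay:0.000,az:0.144}
 {x:-9.2,y:1.7,z:-0.8,ax:0.000,ay:0.000,az:0.144}
 {x:-8.9,y:3.0,z:-0.8,ax:0.000,ay:0.000,az:0.144}
8
 {x:-13.5,y:5.2,z:11.2,ax:0.000,ay:0.000,az:0.146}
 {x:-12.6,y:7.1,z:11.3,ax:0.000,ay:0.000,az:0.146}
 {x:-11.4,y:8.9,z:11.3,ax:0.000,ay:0.000,az:0.146}
 {x:-10.0,y:10.5,z:11.3,ax:0.000,ay:0.000,az:0.146}
 {x:-8.3,y:11.8,z:11.3,ax:0.000,ay:0.000,az:0.146}
 {x:-6.5,y:12.9,z:11.3,ax:0.000,ay:0.000,az:0.146}
 {x:-4.6,y:13.7,z:11.3,ax:0.000,ay:0.000,az:0.146}
 {x:-2.5,y:14.2,z:11.3,ax:0.000,ay:0.000,az:0.146}
```

{"api": "jog_arm", "payload": {"commands": [{"x": -7, "y": 0, "z": -9, "ax": 0, "ay": 0.122, "az": 0, "grip": 1}, {"x": -6, "y": 0, "z": -10, "ax": 0, "ay": 0.122, "az": 0, "grip": 1}, {"x": -5, "y": 0, "z": -11, "ax": 0, "ay": 0.122, "az": 0, "grip": 1}, {"x": -4, "y": 0, "z": -11, "ax": 0, "ay": 0.122, "az": 0, "grip": 1}, {"x": -7, "y": -6, "z": -1, "ax": 0, "ay": 0, "az": 0.144, "grip": 1}, {"x": -8, "y": -5, "z": -1, "ax": 0, "ay": 0, "az": 0.144, "grip": 1}, {"x": -9, "y": -4, "z": -1, "ax": 0, "ay": 0, "az": 0.144, "grip": 1}, {"x": -9, "y": -2, "z": -1, "ax": 0, "ay": 0, "az": 0.144, "grip": 1}, {"x": -9, "y": -1, "z": -1, "ax": 0, "ay": 0, "az": 0.144, "grip": 1}, {"x": -9, "y": 0, "z": -1, "ax": 0, "ay": 0, "az": 0.144, "grip": 1}]}}

```text
time: 45.82
tcp_pos: [0.4966, -0.0377, 0.263]
ee_rot: [[0.55, 0.835, -0.014], [0.835, -0.55, -0.002], [-0.009, -0.01, -1.0]]
force: [-0.1, -0.1, -3.3]
opening: 0.156
grasp_force: 60.0
```

{"api": "jog_arm", "payload": {"commands": [{"x": -9, "y": 2, "z": -1, "ax": 0, "ay": 0, "az": 0.144, "grip": 1}, {"x": -9, "y": 3, "z": -1, "ax": 0, "ay": 0, "az": 0.144, "grip": 1}, {"x": -13, "y": 5, "z": 11, "ax": 0, "ay": 0, "az": 0.146, "grip": 1}, {"x": -13, "y": 7, "z": 11, "ax": 0, "ay": 0, "az": 0.146, "grip": 1}, {"x": -11, "y": 9, "z": 11, "ax": 0, "ay": 0, "az": 0.146, "grip": 1}, {"x": -10, "y": 10, "z": 11, "ax": 0, "ay": 0, "az": 0.146, "grip": 1}, {"x": -8, "y": 12, "z": 11, "ax": 0, "ay": 0, "az": 0.146, "grip": 1}, {"x": -7, "y": 13, "z": 11, "ax": 0, "ay": 0, "az": 0.146, "grip": 1}, {"x": -5, "y": 14, "z": 11, "ax": 0, "ay": 0, "az": 0.146, "grip": 1}, {"x": -3, "y": 14, "z": 11, "ax": 0, "ay": 0, "az": 0.146, "grip": 1}]}}

```text
time: 47.08
tcp_pos: [0.4328, -0.1558, 0.1775]
ee_rot: [[0.893, -0.451, -0.014], [-0.451, -0.893, -0.001], [-0.012, 0.007, -1.0]]
force: [0.2, 0.5, -2.9]
opening: 0.155
grasp_force: 60.0
```

```bash
python3 - <<'E'
from meas import *
cupo();tilt();scoopmeas();nuts();nuts('side')
plan([C([.5157,-.21,.03],np.radians(-27)),C([.5157,-.21,.002],np.radians(-27))],step=50,rot=.15)
E
```

```text
t 47.08 p [ 0.4328 -0.1558  0.1775] q [ 0.0351  0.1833  0.1936  2.1006 -0.0406  0.8748 -1.7863] op 0.155 gf 60.0 f [ 0.2016  0.4614 -2.8568]
cup o [ 0.5131 -0.1962  0.1644] yaw -26.7890098434045 pitch -0.012012605321644814 rimfront [ 0.567  -0.2235  0.1997]
cup score 0.92 tool-frame lo/hi [-0.0009 -0.0578 -0.027 ] [0.1231 0.0505 0.0094]
0.02 5562 top z(tool) -0.027573642808047458
0.05 13897 top z(tool) -0.023906397517550377
0.08 16917 top z(tool) -0.02338146426798713
0.11 8472 top z(tool) -0.02267331296871342
scene 0.85 [ 0.4538 -0.3926  0.0058] [ 0.3787 -0.4389  0.0027] [ 0.506  -0.3362  0.0838]
pan (array([ 462.7, -385.3]), array([101.2, 102.6]), 49.02) 911 [ 0.4685 -0.404   0.0048]
mat (array([ 500.7, -479.9]), array([155.7, 330.1]), 24.6) 1341
scene nut 0.71 [202. 250.] [ 0.5597 -0.019   0.0143]
side nut 0.64 [283. 240.] [0.5302 0.1728 0.0434]
side nut 0.54 [228. 207.] [ 0.6401 -0.0262  0.0295]
side nut 0.48 [289. 259.] [0.4923 0.2017 0.0693]
side nut 0.39 [292. 266.] [0.4651 0.1909 0.0441]
3
 {x:2.7,y:3.3,z:45.6,ax:0.002,ay:0.003,az:0.002}
 {x:2.5,y:3.4,z:45.6,ax:0.002,ay:0.003,az:0.002}
 {x:2.4,y:3.4,z:45.6,ax:0.002,ay:0.003,az:0.002}
1 x {x:0.0,y:0.0,z:28.0,ax:0.000,ay:0.000,az:0.000}
```

{"api": "jog_arm", "payload": {"commands": [{"x": 2.5, "y": 3, "z": 46, "ax": 0, "ay": 0.004, "az": 0, "grip": 1}, {"x": 2.5, "y": 3, "z": 46, "ax": 0.003, "ay": 0.004, "az": 0, "grip": 1}, {"x": 2.5, "y": 3, "z": 44, "ax": 0.003, "ay": 0.004, "az": 0, "grip": 1}, {"x": 0, "y": 0, "z": 16, "ax": 0, "ay": 0, "az": 0, "grip": 1}, {"x": 0, "y": 0, "z": 7, "ax": 0, "ay": 0, "az": 0, "grip": 1}, {"x": 0, "y": 0, "z": 3, "ax": 0, "ay": 0, "az": 0, "grip": 1}, {"x": 0, "y": 0, "z": 0, "ax": 0, "ay": 0, "az": 0, "grip": 1}]}}

```text
time: 48.35
tcp_pos: [0.4363, -0.1692, 0.0173]
ee_rot: [[0.893, -0.45, 0.005], [-0.45, -0.893, -0.001], [0.005, -0.001, -1.0]]
force: [0.1, 0.1, -2.8]
opening: 0.157
grasp_force: 60.0
```

```bash
python3 - <<'E'
from meas import *
cupo()
out=[]
for n,(y0,y1,x0,x1) in(('scene',(140,230,140,320)),('side',(200,330,160,330))):
    im,d=env.get_image(n);out.append(cv2.resize(cv2.cvtColor(im[y0:y1,x0:x1],cv2.COLOR_RGB2BGR),(400,400*(y1-y0)//(x1-x0))))
    print(x0,y0,n)
hh=max(o.shape[0] for o in out);out=[np.pad(o,((0,hh-o.shape[0]),(0,0),(0,0))) for o in out]
cv2.imwrite('pics/m3.png',np.hstack(out))
nuts();nuts('side')
E
```

```text
t 48.35 p [ 0.4363 -0.1692  0.0173] q [ 0.1186  0.469   0.1427  2.2021 -0.1413  0.4735 -1.6657] op 0.157 gf 60.0 f [ 0.1434  0.056  -2.7769]
cup o [ 0.5167 -0.2097  0.0058] yaw -26.733364908766603 pitch 0.004985378132589796 rimfront [ 0.5702 -0.2366  0.0421]
140 140 scene
160 200 side
side nut 0.54 [292. 266.] [0.4655 0.1913 0.0428]
side nut 0.45 [285. 243.] [0.5305 0.1735 0.0428]
```

View pics/m3.png

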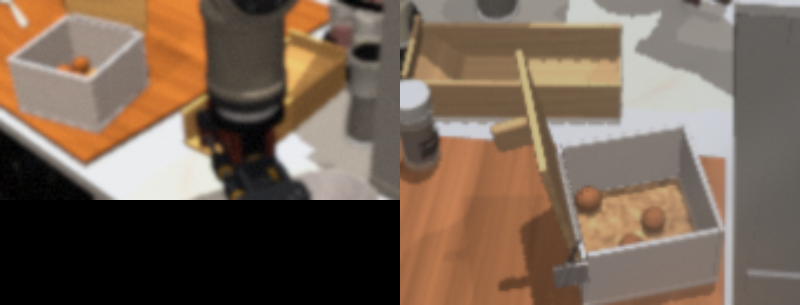

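{"api": "jog_arm", "payload": {"commands": [{"x": 0, "y": 0, "z": 2.5, "ax": 0, "ay": -0.005, "az": 0, "grip": 1}, {"x": 0, "y": 0, "z": 1.5, "ax": 0, "ay": 0, "az": 0, "grip": 1}, {"x": 0, "y": 0, "z": 0.5, "ax": 0, "ay": 0, "az": 0, "grip": 1}, {"x": 0, "y": 0, "z": 0, "ax": 0, "ay": 0, "az": 0, "grip": 0.4}, {"x": 0, "y": 0, "z": 0, "ax": 0, "ay": 0, "az": 0, "grip": 0.4}, {"x": 0, "y": 0, "z": 0, "ax": 0, "ay": 0, "az": 0, "grip": 0.4}, {"x": 0, "y": 0, "z": 0, "ax": 0, "ay": 0, "az": 0, "grip": 0.4}, {"x": 0, "y": 0, "z": 0, "ax": 0, "ay": 0, "az": 0, "grip": 0.4}, {"x": 0, "y": 0, "z": -20, "ax": 0, "ay": 0, "az": 0, "grip": 0.4}, {"x": 0, "y": 0, "z": -50, "ax": 0, "ay": 0, "az": 0, "grip": 0.4}]}}

```text
time: 49.9
tcp_pos: [0.4338, -0.1687, 0.0811]
ee_rot: [[0.893, -0.45, -0.006], [-0.45, -0.893, 0.002], [-0.006, 0.001, -1.0]]
force: [0.8, 0.2, 0.5]
opening: 0.597
grasp_force: 0.0
```

```bash
python3 - <<'E'
from meas import *
at();cupmeas('side');look('x')
r=np.radians
plan([([.45,-.12,.3],down(r(-10))),([.46,.10,.34],down(r(18)))],step=58,rot=.17)
E
```

```text
t 49.9 p [ 0.4338 -0.1687  0.0811] q [ 0.0834  0.3476  0.1828  2.1715 -0.1052  0.6371 -1.6971] op 0.597 gf 0.0 f [0.7599 0.2037 0.4785]
side cup rim (array([ 511. , -206.8]), array([119.7, 126.4]), 82.61) 217 h (array([ 415.3, -156.6]), array([15.4, 54.8]), 63.77)
4
 {x:-2.4,y:-12.6,z:-54.4,ax:-0.000,ay:-0.000,az:-0.073}
 {x:-1.5,y:-12.8,z:-54.4,ax:-0.000,ay:-0.000,az:-0.073}
 {x:-0.6,y:-12.8,z:-54.4,ax:-0.000,ay:-0.000,az:-0.073}
 {x:0.3,y:-12.8,z:-54.4,ax:-0.000,ay:-0.000,az:-0.073}
4
 {x:-7.1,y:-54.6,z:-10.0,ax:0.000,ay:0.000,az:-0.122}
 {x:-0.4,y:-55.1,z:-10.0,ax:0.000,ay:0.000,az:-0.122}
 {x:6.3,y:-54.7,z:-10.0,ax:0.000,ay:0.000,az:-0.122}
 {x:12.9,y:-53.5,z:-10.0,ax:0.000,ay:0.000,az:-0.122}
```

{"api": "jog_arm", "payload": {"commands": [{"x": -2, "y": -13, "z": -54, "ax": 0, "ay": 0, "az": -0.073, "grip": 0.4}, {"x": -1, "y": -13, "z": -54, "ax": 0, "ay": 0, "az": -0.073, "grip": 0.4}, {"x": -1, "y": -13, "z": -54, "ax": 0, "ay": 0, "az": -0.073, "grip": 1}, {"x": 0, "y": -13, "z": -54, "ax": 0, "ay": 0, "az": -0.073, "grip": 1}, {"x": -7, "y": -55, "z": -14, "ax": 0, "ay": 0, "az": -0.122, "grip": 1}, {"x": -5, "y": -55, "z": -14, "ax": 0, "ay": 0, "az": -0.122, "grip": 1}, {"x": 0, "y": -55, "z": -10, "ax": 0, "ay": 0, "az": -0.122, "grip": 1}, {"x": 0, "y": -55, "z": -10, "ax": 0, "ay": 0, "az": -0.122, "grip": 1}, {"x": 0, "y": -40, "z": 0, "ax": 0, "ay": 0, "az": 0, "grip": 1}, {"x": 0, "y": 0, "z": 0, "ax": 0, "ay": 0, "az": 0, "grip": 1}], "newtons": 40}}

```text
time: 51.35
tcp_pos: [0.423, 0.141, 0.3449]
ee_rot: [[0.949, 0.314, -0.004], [0.314, -0.949, 0.001], [-0.003, -0.002, -1.0]]
force: [-0.2, -1.0, 1.1]
opening: 0.004
grasp_force: 0.0
```

```bash
python3 - <<'E'
from meas import *
at();im,d,X=look('w20')
R=CO;c,s=np.cos(CY),np.sin(CY)
for r in env.regions_of('walnut_1','wrist'):
    p=np.nanmedian(X[r['mask']],0);q=p[:2]-CO;print(round(r['score'],2),np.round(r['location']),p,'local',c*q[0]+s*q[1],-s*q[0]+c*q[1])
L=((X[...,:2]-CO)@np.array([[c,-s],[s,c]]));h=cv2.cvtColor(im,cv2.COLOR_RGB2HSV)
m=(X[...,2]>.13)&(X[...,2]<.245)&(L[...,0]>.03)&(L[...,0]<.15)&(abs(L[...,1])<.08);p=np.c_[L[m],X[m][:,2]];print('lid',np.percentile(p,[2,50,98],axis=0))
y=CY
plan([([*can(.14,.03),.34],down(y)),([*can(.135,.03),.195],down(y))],step=58)
ws=[([*can(x,.03),z],down(y)) for x,z in((.105,.195),(.06,.19),(.02,.18),(-.02,.15),(-.03,.125))]
plan(ws,step=25,start=(np.array([*can(.135,.03),.195]),down(y)))
E
```

```text
t 51.35 p [0.423  0.141  0.3449] q [-0.3098 -0.0026 -0.1489  1.8927 -0.0033  1.2544 -1.7091] op 0.004 gf 0.0 f [-0.1927 -1.0066  1.0736]
0.8 [101. 204.] [0.4866 0.2454 0.0436] local 0.01994828455232312 0.04333799267076053
0.75 [147. 208.] [0.4284 0.2192 0.0447] local -0.043504357531801215 0.03639017767624679
0.73 [108. 220.] [0.4862 0.2189 0.0448] local 0.011376885856300627 0.01831087366314457
0.67 [ 84. 207.] [0.514  0.2463 0.0442] local 0.04633256200445551 0.035741528896129596
0.59 [ 88. 261.] [0.5321 0.1672 0.0438] local 0.039115138122498554 -0.04504615979647272
0.51 [122. 207.] [0.4597 0.2298 0.0437] local -0.010424999233305164 0.03677414177275034
0.47 [129. 235.] [0.4669 0.1855 0.0448] local -0.017250996396909725 -0.0075438336253010945
lid [[ 0.0728 -0.0648  0.1333]
 [ 0.0837 -0.0014  0.1955]
 [ 0.0908  0.0626  0.2323]]
4
 {x:53.2,y:-17.5,z:1.1,ax:-0.000,ay:0.001,az:-0.000}
 {x:53.2,y:-17.5,z:1.1,ax:-0.000,ay:0.001,az:-0.000}
 {x:53.2,y:-17.5,z:1.2,ax:-0.000,ay:0.001,az:-0.000}
 {x:53.2,y:-17.5,z:1.2,ax:-0.000,ay:0.001,az:-0.000}
3 x {x:-1.7,y:-0.0,z:48.3,ax:0.000,ay:0.000,az:0.000}
2 x {x:-15.0,y:0.0,z:0.0,ax:0.000,ay:0.000,az:0.000}
2 x {x:-22.5,y:-0.0,z:2.5,ax:0.000,ay:0.000,az:0.000}
2 x {x:-20.0,y:0.0,z:5.0,ax:0.000,ay:0.000,az:0.000}
2 x {x:-20.0,y:0.0,z:15.0,ax:0.000,ay:0.000,az:0.000}
2 x {x:-5.0,y:-0.0,z:12.5,ax:0.000,ay:0.000,az:0.000}
```

{"api": "jog_arm", "payload": {"commands": [{"x": 53, "y": -17, "z": 1, "ax": 0, "ay": 0, "az": 0, "grip": 1}, {"x": 53, "y": -17, "z": 1, "ax": 0, "ay": 0, "az": 0, "grip": 1}, {"x": 53, "y": -18, "z": 1, "ax": 0, "ay": 0, "az": 0, "grip": 1}, {"x": 53, "y": -18, "z": 1, "ax": 0, "ay": 0, "az": 0, "grip": 1}, {"x": 0, "y": 0, "z": 48, "ax": 0, "ay": 0, "az": 0, "grip": 1}, {"x": -2, "y": 0, "z": 48, "ax": 0, "ay": 0, "az": 0, "grip": 1}, {"x": -2, "y": 0, "z": 48, "ax": 0, "ay": 0, "az": 0, "grip": 1}, {"x": 0, "y": 0, "z": 0, "ax": 0, "ay": 0, "az": 0, "grip": 1}]}}

```text
time: 52.45
tcp_pos: [0.5986, 0.2653, 0.1934]
ee_rot: [[0.952, 0.306, -0.01], [0.306, -0.952, -0.004], [-0.01, 0.001, -1.0]]
force: [0.2, 0.5, -0.4]
opening: 0.002
grasp_force: 0.0
```

{"api": "jog_arm", "payload": {"commands": [{"x": -15, "y": 0, "z": 0, "ax": 0, "ay": 0, "az": 0, "grip": 1}, {"x": -15, "y": 0, "z": 0, "ax": 0, "ay": 0, "az": 0, "grip": 1}, {"x": -22, "y": 0, "z": 2.5, "ax": 0, "ay": 0, "az": 0, "grip": 1}, {"x": -22, "y": 0, "z": 2.5, "ax": 0, "ay": 0, "az": 0, "grip": 1}, {"x": -20, "y": 0, "z": 5, "ax": 0, "ay": 0, "az": 0, "grip": 1}, {"x": -20, "y": 0, "z": 5, "ax": 0, "ay": 0, "az": 0, "grip": 1}, {"x": -20, "y": 0, "z": 15, "ax": 0, "ay": 0, "az": 0, "grip": 1}, {"x": -20, "y": 0, "z": 15, "ax": 0, "ay": 0, "az": 0, "grip": 1}, {"x": -5, "y": 0, "z": 10, "ax": 0, "ay": 0, "az": 0, "grip": 1}, {"x": -5, "y": 0, "z": 10, "ax": 0, "ay": 0, "az": 0, "grip": 1}]}}

```text
time: 53.7
tcp_pos: [0.4454, 0.2188, 0.1339]
ee_rot: [[0.952, 0.307, 0.001], [0.307, -0.952, 0.002], [0.001, -0.002, -1.0]]
force: [0.0, 0.6, -0.7]
opening: 0.001
grasp_force: 0.0
```

```bash
python3 - <<'E'
from meas import *
at()
for n in('side',):
    im,d=env.get_image(n);X=full(n,d);c,s=np.cos(CY),np.sin(CY);L=((X[...,:2]-CO)@np.array([[c,-s],[s,c]]))
    m=(X[...,2]>.095)&(X[...,2]<.3)&(abs(L[...,0])<.075)&(abs(L[...,1])<.075)
    for a in(-.06,-.03,0,.03,.06):
        q=X[m&(abs(L[...,0]-a)<.01)&(L[...,1]>.045)];print(a,len(q),np.percentile(q[:,2],[10,50,90]) if len(q) else 0)
E
```

```text
t 53.7 p [0.4454 0.2188 0.1339] q [-0.4161  0.3062 -0.1948  2.0515  0.0802  0.7889 -1.9168] op 0.001 gf 0.0 f [ 0.0073  0.612  -0.6623]
-0.06 103 [0.1047 0.1103 0.2541]
-0.03 326 [0.1085 0.2623 0.2929]
0 339 [0.1079 0.2346 0.2806]
0.03 117 [0.0995 0.1097 0.1119]
0.06 113 [0.0964 0.1092 0.1117]
```

{"api": "jog_arm", "payload": {"commands": [{"x": 0, "y": 0, "z": 15, "ax": 0, "ay": 0, "az": 0, "grip": 1}, {"x": 0, "y": 0, "z": 8, "ax": 0, "ay": 0, "az": 0, "grip": 1}, {"x": 0, "y": 0, "z": 3, "ax": 0, "ay": 0, "az": 0, "grip": 1}, {"x": 0, "y": 0, "z": 0, "ax": 0, "ay": 0, "az": 0, "grip": 1}]}}

```text
time: 54.25
tcp_pos: [0.4446, 0.2186, 0.1089]
ee_rot: [[0.951, 0.308, -0.002], [0.308, -0.951, 0.001], [-0.001, -0.001, -1.0]]
force: [-7.9, -3.3, 22.2]
opening: 0.009
grasp_force: 11.2
```

{"api": "jog_arm", "payload": {"commands": [{"x": 0, "y": 0, "z": -40, "ax": 0, "ay": 0, "az": 0, "grip": 1}, {"x": 0, "y": 0, "z": -60, "ax": 0, "ay": 0, "az": 0, "grip": 1}, {"x": 0, "y": 0, "z": -60, "ax": 0, "ay": 0, "az": 0, "grip": 1}, {"x": 0, "y": 0, "z": -50, "ax": 0, "ay": 0, "az": 0, "grip": 1}, {"x": 0, "y": 0, "z": 0, "ax": 0, "ay": 0, "az": 0, "grip": 1}]}}

```text
time: 54.88
tcp_pos: [0.4468, 0.2196, 0.3213]
ee_rot: [[0.951, 0.308, 0.006], [0.308, -0.951, 0.005], [0.007, -0.003, -1.0]]
force: [-0.8, -1.3, -1.6]
opening: 0.007
grasp_force: 0.0
```

```bash
python3 - <<'E'
from meas import *
at();im,d,X=look('w21')
c,s=np.cos(CY),np.sin(CY);L=((X[...,:2]-CO)@np.array([[c,-s],[s,c]]))
for a in(-.06,-.03,0,.03,.06):
    q=X[(abs(L[...,0]-a)<.008)&(abs(abs(L[...,1])-.035)<.03)&(abs(L[...,1])>.01)];print(a,len(q),np.nanpercentile(q[:,2],[10,50,90]) if len(q) else 0)
scoopmeas();cupmeas();cupmeas('side');nuts();nuts('side')
f=np.load('/tmp/w1.npz');print('mat earlier (466.7,-400.2)')
E
```

```text
t 54.88 p [0.4468 0.2196 0.3213] q [-0.3955  0.1039 -0.2013  1.8335  0.0209  1.1988 -1.8611] op 0.007 gf 0.0 f [-0.7541 -1.3427 -1.6077]
-0.06 942 [0.1089 0.1098 0.1108]
-0.03 1545 [0.1091 0.1102 0.4061]
0 37189 [0.4153 0.4263 0.4405]
0.03 1192 [0.1088 0.1098 0.1108]
0.06 1271 [0.1091 0.1112 0.1125]
scene 0.7 [ 0.4531 -0.3939  0.0059] [ 0.3777 -0.4425  0.0026] [ 0.5047 -0.3345  0.083 ]
pan (array([ 448.7, -376.9]), array([ 95.1, 155.2]), 30.73) 936 [ 0.4691 -0.405   0.0048]
mat (array([ 500.3, -478.3]), array([155.5, 326.7]), 24.59) 1361
scene cup rim (array([ 516.9, -211.3]), array([117.3, 117.7]), 20.51) 311 h (array([ 415. , -160.8]), array([13.6, 57.2]), 63.2)
side cup rim (array([478.7, -10.3]), array([101.2, 522.9]), 12.61) 147 h 0
scene nut 0.7 [292. 336.] [ 0.4538 -0.3942  0.0058]
scene nut 0.24 [156. 174.] [0.473  0.1829 0.109 ]
mat earlier (466.7,-400.2)
```

```bash
python3 -c "
from station import env
print(env.finish_job())"
```

```text
the job is handed in; nothing more can be done
None
```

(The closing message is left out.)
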